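# Unstack the returned gear and put each piece in its place

## Task

Take the two stacks apart and put every piece away in its own fitted place: the long black case flat in the long tray, the short broad steel box in the short tray, the round tin in the round tray, and the ribbed cover panel pushed down, rib up, between the spring clips of the steel rack until it lies flat on the rack's floor. Keep every piece upright on the way (never tip one over), and leave the jar and the tape roll where they are.

Things in the scene. Friction and masses are not known exactly. Their poses are not given: they have to be found in the camera images.
- case_mid (a point): Centre (half-way up) of the long slim closed black plastic case, 150 x 50 x 50 mm (its x, y, z), at the bottom of one of two stacks. x along its length, z up. Flat top and sides; gripped across the 50 mm width.
- box_mid (a point): Centre (half-way up) of the short broad grey steel box, 110 x 62 x 50 mm (its x, y, z), at the bottom of the other stack. x along its length, z up. Flat top and sides; gripped across the 62 mm width.
- tin_mid (a point): Centre (half-way up) of the round metal tin, 52 mm in diameter and 54 mm tall, lying on top of either the case or the box. z up.
- cover_grip (a point): Grip point of the cover panel, on top of the other stack: steel plate 84 x 46 x 10 mm (x, y, z) with a black upright rib on its middle, 44 mm long (x), 16 mm thick (y), from 10 to 46 mm above the plate's underside. The point lies in the rib, 32 mm above the underside; z up. Grip across the rib's 16 mm, firmly (about 80 N) to push it down.
- long_tray: Fixed shallow wooden tray, the place of the long case. Origin at the centre of its underside on the table, x along its length, z up. Floor 6 mm above the origin; inside 168 x 68 mm (x, y); rim 4 mm thick, 5 mm high above the floor.
- short_tray: Fixed shallow wooden tray, the place of the broad box. Origin at the centre of its underside on the table, x along its length, z up. Floor 6 mm above the origin; inside 128 x 80 mm (x, y); rim 4 mm thick, 5 mm high above the floor.
- round_tray: Fixed shallow round wooden tray, the place of the tin. Origin at the centre of its underside on the table, z up. Floor 6 mm above the origin; inside diameter 70 mm; rim 4 mm thick, 5 mm high above the floor.
- clip_rack: Fixed steel rack 140x80 mm (x, y), place of the cover panel, panel length along x. Origin: centre of underside, on the table; z up. Floor 12 mm up. A sprung clip at each x end, top 39 mm above the floor; gap 78 mm, flaring to 100 at the top. Loose, the panel rests 19 mm above the floor; 5 to 20 N straight down snaps it home (grip point 44 mm above origin). Side rails 5 mm high, 62 mm apart in y.
- jar: Bystander: closed glass jar with a steel lid, 54 mm in diameter, 75 mm tall, upright; origin at the centre of its underside. Not to be disturbed.
- tape_roll: Bystander: grey roll of tape lying flat, 80 mm outside diameter, 25 mm high; origin at the centre of its underside. Not to be disturbed.

How it is judged:
At the end, for the whole second after the job is handed in: Each piece lies on the floor of its own place (panel under its clips): centre within 15 mm of the place's centre, height within 3 mm, tilt under 0.06 rad; case, box and panel along their place within 0.26 rad either way round; all at rest (horizontal distance between case_mid and long_tray below 0.015 m and z of case_mid in the frame of long_tray below 0.034 m and angle between each of case_mid, box_mid, tin_mid, cover_grip's own z axis and vertical below 0.06 rad and linear speed of each of case, box, tin, cover below 0.02 m/s and angle between the x axis of case_mid and the x axis of long_tray, either way round below 0.26 rad and horizontal distance between box_mid and short_tray below 0.015 m and z of box_mid in the frame of short_tray below 0.034 m and angle between the x axis of box_mid and the x axis of short_tray, either way round below 0.26 rad and horizontal distance between tin_mid and round_tray below 0.015 m and z of tin_mid in the frame of round_tray below 0.036 m and horizontal distance between cover_grip and clip_rack below 0.015 m and z of cover_grip in the frame of clip_rack below 0.047 m and angle between the x axis of cover_grip and the x axis of clip_rack, either way round below 0.26 rad); the robot touches nothing.
It fails at once if a piece is tipped over (more than 0.7 rad) (angle between any of case_mid, box_mid, tin_mid, cover_grip's own z axis and vertical above 0.7 rad).
It fails at once if the jar or the tape roll is disturbed (moved over 30 mm) (distance of any of jar, tape_roll from where it was at the start of the episode above 0.03 m).
It also fails if it takes over 117 s, if anything falls off the work surface, if the arm or the gripper's body presses on something with over 40 N, if the wrist force passes 120 N, or if a joint passes its speed limit or range.

## Robot

A 6-joint arm with a two-finger parallel gripper is mounted at the origin on the work surface. World frame = base frame: x ahead of the robot, y to its left, z up, the work surface at z = 0. Lengths are in m, angles in rad, forces in N, time in s.
With the tool pointing down it reaches from about 0.3 to 0.85 m from the base axis. Payload 5.4 kg.
Tool frame: the origin (TCP) lies between the finger pads; the fingertips stand 14 mm ahead of it and the grasp point (between the pads) lies 5 mm behind it; x points along the fingers, y is the direction in which the jaws open and shut, and the axes are right-handed (so a half turn about x gives the same grasp; the last joint's range is limited). The gripper opens to 85 mm and grips with 20 to 120 N. Pads are 22 mm wide; open, the fingers measure 114 mm over their backs; the gripper's body (76 mm by 85 mm) begins 54 mm behind the grasp point. The pads swing forward as they close: fully open they stand 13 mm farther back than shut.
Start: joints at [1.099, 0.158, 1.597, -0, 1.386, -0.21], TCP at [0.149, 0.555, 0.245] pointing down, gripper open.
Joint ranges: [-2.91, 2.91], [-0.94, 2.29], [0.18, 2.7], [-1.29, 4.43], [0.17, 2.64], [-3, 3]. Speed limits (rad/s): [2.57, 2.57, 3.14, 3.14, 3.14, 3.14].

## Interface

Orientations are given as a rotation vector (axis times angle).
In Python, from station import telemetry, read_camera, camera_info, order gives the robot as it stands.
- The arm moves only by the shell command python3 -m handwheel 'ROWS' [OPENING]. ROWS is JSON, a list of rows, each a list of 6 numbers: the shift along the tool's x, y, z in cm, then the turn, a rotation vector about the tool's x, y, z in rad. A call has 1 to 20 rows; each row shifts and turns the commanded pose from where the row before left it, along the tool's axes as they then stand; what a row does not reach is not made up. A row lasts 1/12 s, in which the tool goes at most 41.7 mm and 7.16 degrees, less where a joint would pass 70% of its speed; a pose out of reach is approached as far as the arm can. A call is refused whole if a number of a shift passes 4.17 or a number of a turn 0.125, either way. A call with a gripper value outside its range is refused whole. OPENING is the finger opening in cm, from 0 to 8.54, set as the call begins (- or left out, the last holds). The fingers move at their own pace and stop on an object; the grip force is fixed at half the most. Time passes only in rows, so rows that do not move let the fingers close. It gives the time, the measured TCP pose, the force and the opening at its end, in the units of the state.
- telemetry.get_state(): the state, without advancing time (a new reading comes with each control period).
- read_camera(name): name is "side" or "top" or "wrist"; returns the picture (480x640x3 uint8, red, green, blue); there is no depth.
- camera_info(name): a dict with "K" (3x3 intrinsics, pixels), "R" (3x3) and "t" (3): a world point X has camera coordinates R X + t; the wrist camera has in their place "mount" (4x4, takes a point from camera to tool coordinates, whose origin is the TCP and whose axes are the tool frame's). Camera axes: x right, y down, z forward; pixel columns grow to the right and rows downward; lengths in m; the calibration is good to about 2 mm. The wrist camera is an equidistant fisheye: a pixel r from the principal point sees the ray r / f radians off the axis. A picture is of the moment at which its call begins: read the wrist's pose just before it. camera_info takes no time and is no camera call.
- order.hand_in(): hands the job in, once; it reports no verdict.
The state is a dict: "time_s": time; "joints": joint angles; "dq": joint speeds; "tau": joint torques, N m; "ee_pos": TCP position; "ee_rot": TCP orientation; "force": force on the tool from outside, world axes, zero at the start; "torque": the same for the moment, N m; "grip_width": finger opening in m.
Only numpy, scipy, OpenCV 4.12 (cv2) and the standard library are available. Lean on these libraries where they do the work, as an engineer would, in place of code of your own. Each camera call takes 0.05 s, during which the arm holds its last target.

## Working session

There is one attempt and no reset: what is moved stays moved. The work goes in short steps, Python scripts to look and compute and a shell command to move; the robot and the scene stay as the last step left them, time stands still between calls to the robot, and variables do not carry over. Pictures are saved under pics/ and viewed, and the job is handed in when it is done.

```bash
ls; mkdir -p pics
python3 - <<'E'
from station import telemetry, read_camera, camera_info
import cv2
print(telemetry.get_state())
for n in ("side","top","wrist"):
    print(n,camera_info(n))
    cv2.imwrite(f"pics/{n}0.png",read_camera(n)[:,:,::-1])
E
```

```text
pics
{'time_s': 0.0, 'joints': array([ 1.09891297e+00,  1.59016602e-01,  1.59824279e+00, -1.08312654e-05,
        1.38620730e+00, -2.10110085e-01]), 'dq': array([-0.00091038, -0.00054699,  0.00101929,  0.00022737,  0.00087996,
        0.00071523]), 'tau': array([-1.78790688e-03, -3.95989251e+01, -3.31434953e+01, -2.36431824e-04,
        8.07017845e-03,  8.87519263e-06]), 'ee_pos': array([0.14856652, 0.5548763 , 0.24432982]), 'ee_rot': array([ 0.20411267,  1.56162784, -0.20689925]), 'force': array([ 0.16136041, -0.35775766, -0.06857775]), 'torque': array([-0.01612199,  0.0349661 ,  0.03225688]), 'grip_width': 0.08493542796480683}
side {'K': array([[469.97144485,   0.        , 315.3182996 ],
       [  0.        , 469.97144485, 242.5914869 ],
       [  0.        ,   0.        ,   1.        ]]), 'R': array([[ 0.97783819, -0.20841813, -0.01985842],
       [-0.1213193 , -0.4867707 , -0.86506411],
       [ 0.17062855,  0.84830193, -0.50126812]]), 't': array([-0.48823304,  0.13361753,  0.90828536])}
top {'K': array([[466.2277911 ,   0.        , 321.08652833],
       [  0.        , 466.2277911 , 240.00970122],
       [  0.        ,   0.        ,   1.        ]]), 'R': array([[-0.00127002, -0.99973295, -0.02307421],
       [-0.99795462,  0.00274184, -0.06386753],
       [ 0.06391374,  0.0229459 , -0.9976916 ]]), 't': array([0.00370703, 0.49312482, 1.0708143 ])}
wrist {'K': array([[371.64829954,   0.        , 315.93010665],
       [  0.        , 371.64829954, 237.47301571],
       [  0.        ,   0.        ,   1.        ]]), 'mount': array([[-9.29228010e-04, -3.05441967e-01,  9.52210240e-01,
        -1.28782008e-01],
       [ 9.99999553e-01, -4.50369077e-04,  8.31398304e-04,
         7.94418485e-05],
       [ 1.74902114e-04,  9.52210587e-01,  3.05442249e-01,
        -7.93069534e-02],
       [ 0.00000000e+00,  0.00000000e+00,  0.00000000e+00,
         1.00000000e+00]])}
```

View pics/top0.png

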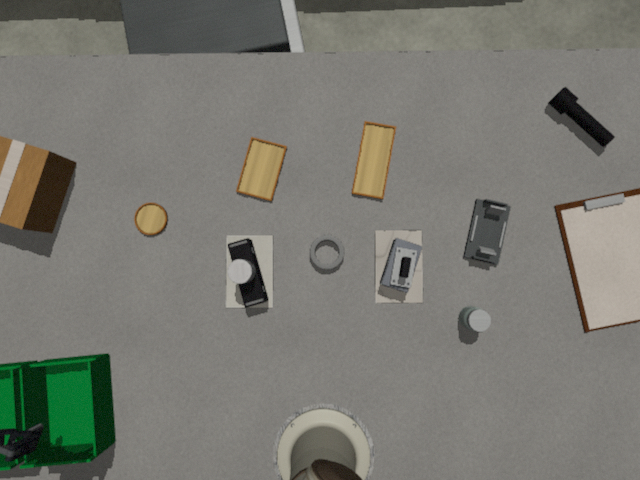

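View pics/side0.png

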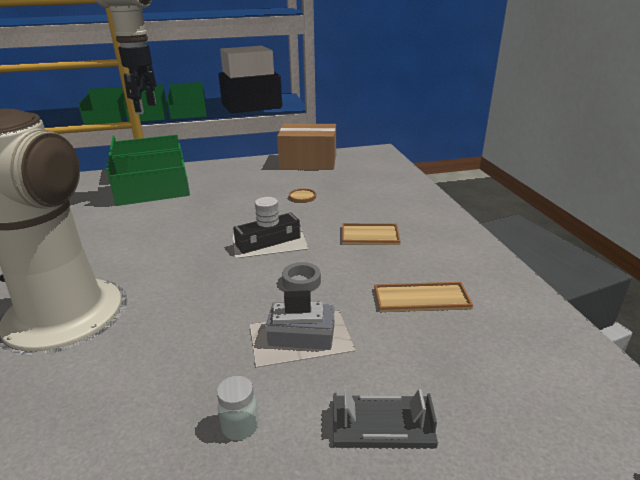

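View pics/wrist0.png

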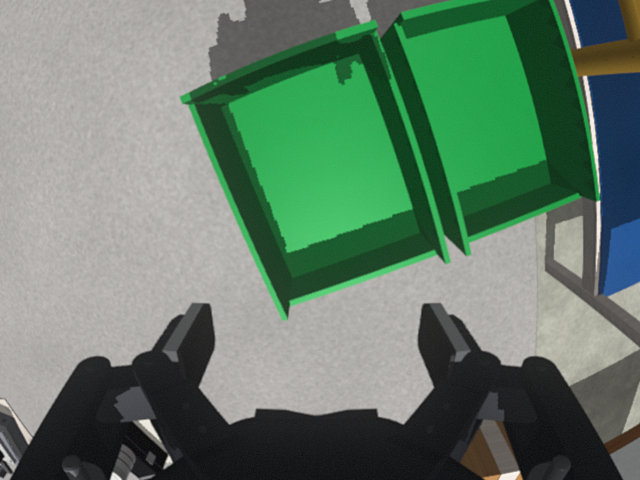

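The top view shows the tin on the case (about 240,270), the panel on the box (402,267), the trays at (150,219), (262,170) and (374,161), and the rack at (487,233). The jar is at (477,320) and the tape at (327,253). I'll enlarge both views to get corners.

Run:
```python
import cv2
t=cv2.imread('pics/top0.png'); s=cv2.imread('pics/side0.png')
def crop(im,x,y,w,h,k,n):
    c=cv2.resize(im[y:y+h,x:x+w],None,fx=k,fy=k,interpolation=cv2.INTER_CUBIC)
    for i in range(0,w,10):
        cv2.putText(c,str(x+i),(i*k,8),0,0.3,(0,0,255),1) if i%20==0 else 0
        cv2.line(c,(i*k,0),(i*k,h*k),(0,0,255) if i%20==0 else (0,120,120),1) if i%20==0 else 0
    for i in range(0,h,20):
        cv2.putText(c,str(y+i),(0,i*k+10),0,0.3,(0,0,255),1); cv2.line(c,(0,i*k),(w*k,i*k),(0,0,255),1)
    cv2.imwrite(f'pics/{n}.png',c)
crop(t,120,120,160,120,5,'ta'); crop(t,340,110,160,120,5,'tb'); crop(t,220,220,120,100,6,'tc'); crop(t,370,190,150,150,4,'td')
crop(s,220,180,200,130,4,'sa'); crop(s,200,250,160,120,5,'sb'); crop(s,310,270,180,190,3,'sc')
```

```text
(no output)
```

View pics/ta.png

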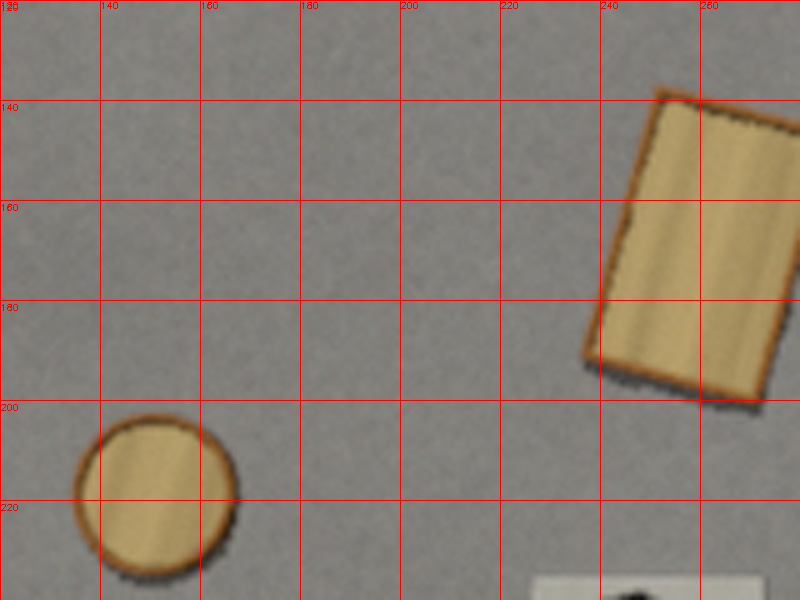

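View pics/tb.png

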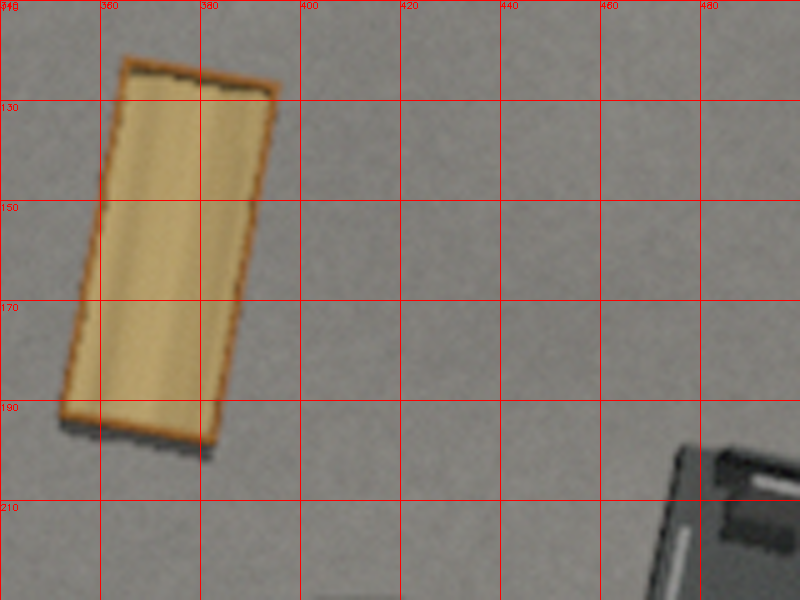

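View pics/tc.png

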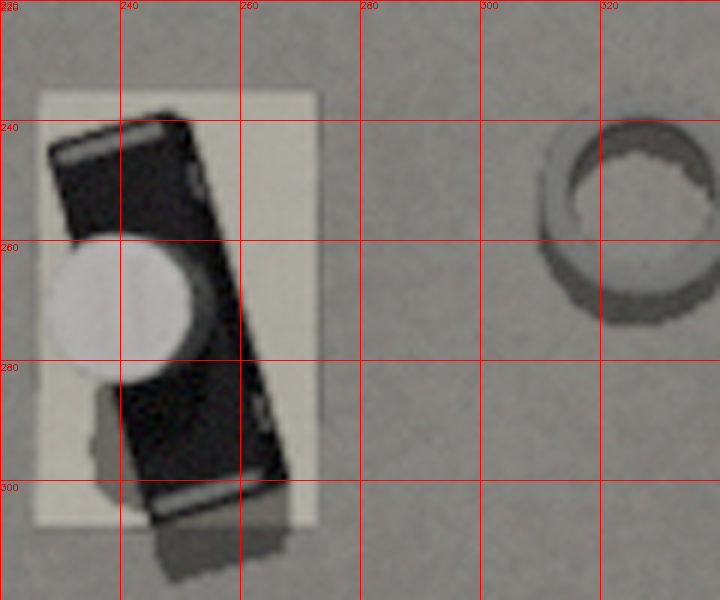

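View pics/td.png

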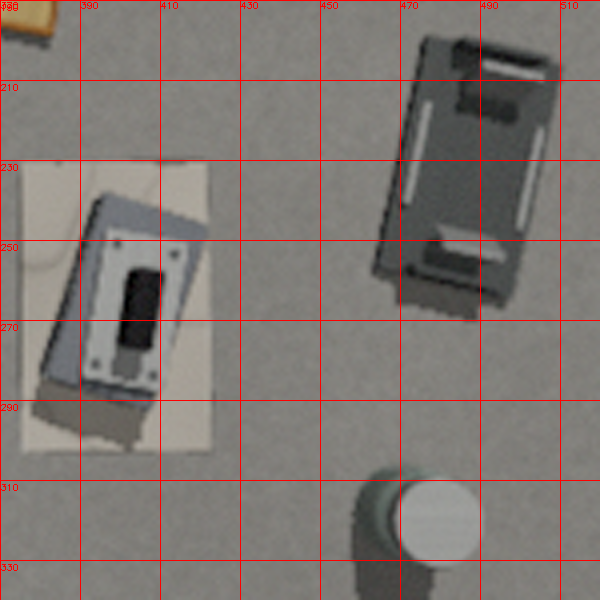

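View pics/sa.png

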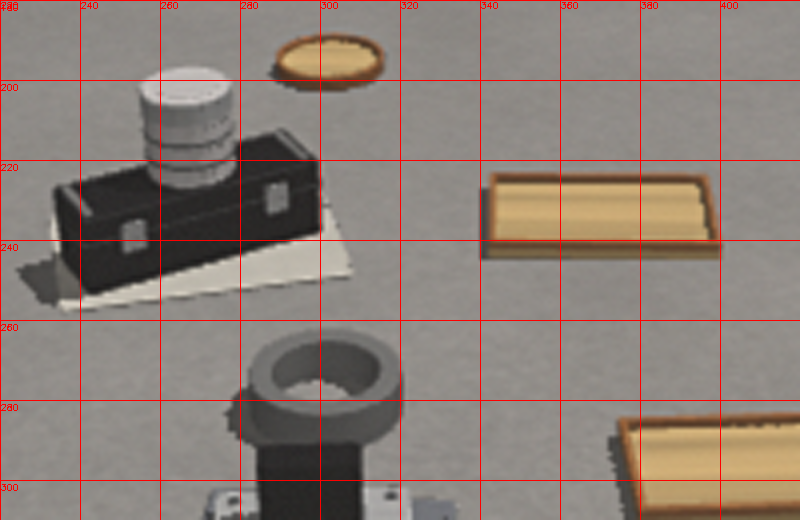

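View pics/sb.png

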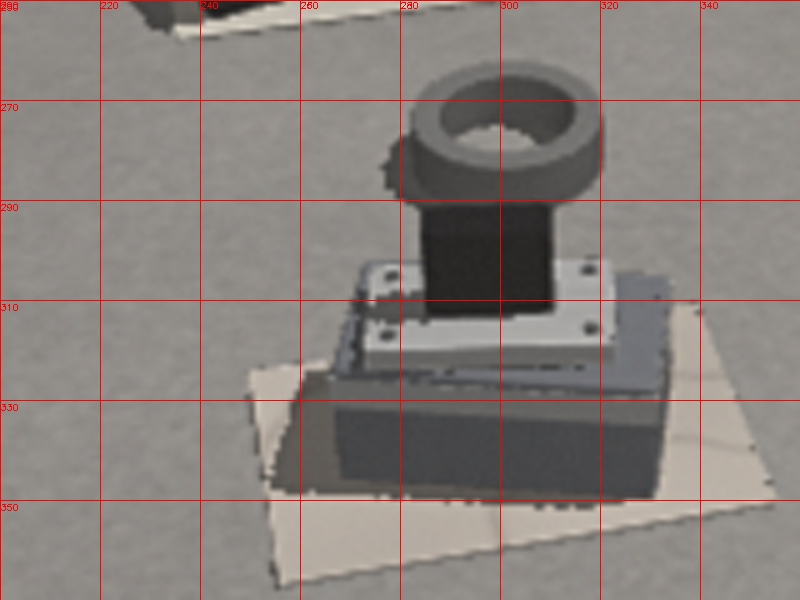

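View pics/sc.png

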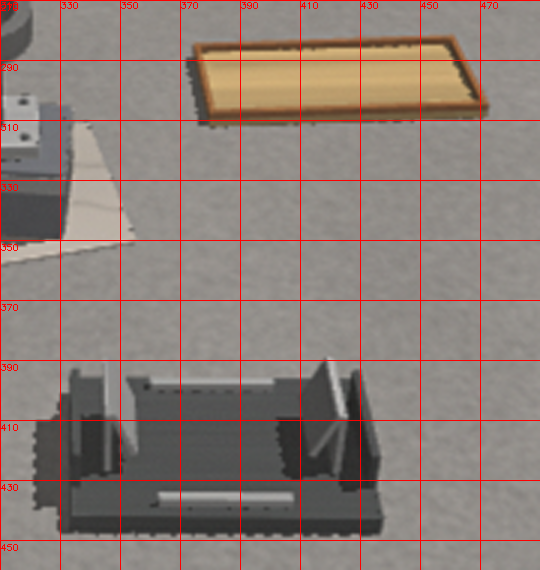

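```bash
cat > h.py <<'E'
import numpy as np, cv2, json
from scipy.optimize import least_squares
from scipy.spatial.transform import Rotation as Ro
from station import camera_info
C={n:camera_info(n) for n in("side","top")}
def proj(n,X):
    c=C[n]; p=c["R"]@X+c["t"]; q=c["K"]@p; return q[:2]/q[2]
def fit(obs,yaw0=0,xy0=(.6,0),z0=0,fixyaw=False,f=proj,w={}):
    def res(p):
        c,s=np.cos(p[3]),np.sin(p[3]); R=np.array([[c,-s,0],[s,c,0],[0,0,1]]); r=[]
        for n,m,px in obs: r+=list((f(n,R@np.array(m)+p[:3])-px)) 
        if fixyaw: r.append(p[3]-yaw0)
        return r
    s=least_squares(res,[*xy0,z0,yaw0],loss='soft_l1'); return s.x,np.abs(np.array(s.fun)).round(1)
def box(L,W,H,top={},side={}):
    o=[]
    for n,d in(("top",top),("side",side)):
        for k,px in d.items():
            z=0 if len(k)>2 else H
            o.append((n,(L/2*(1 if k[0]=='+' else -1),W/2*(1 if k[1]=='+' else -1),z),px))
    return o
E
python3 - <<'E'
from h import *
def sh(n,o,**k):
    p,r=fit(o,**k); print(n,p.round(4),'rms px',r.max(), r)
M='-'
sh('long',box(.176,.076,.011,{'++':(365,121.5),'+-':(395.5,126.5),'--':(383,198),'-+':(352,193)},{'-+':(374,285.5),'++':(461,282.5),'+-':(472,304.5),'--':(379,307.5)}))
sh('short',box(.136,.088,.011,{'++':(251.5,137.5),'+-':(287,146.5),'--':(272,200.5),'-+':(237,191)},{'-+':(342,224),'++':(395.5,224),'+-':(399,241),'--':(341,241)}))
sh('rack',box(.14,.08,.012,{'++':(476,199),'+-':(510,206),'--':(496.5,266.5),'-+':(463.5,258)},{'--':(330,442),'+-':(437,442),'--0':(331,448),'+-0':(437.5,448)}))
sh('case',box(.15,.05,.05,{'++':(228.3,244.7),'+-':(250.5,239),'--':(267.5,300),'-+':(245,307)},{'-+':(233.5,227),'++':(289,212),'+-':(300,219.5),'--':(242.5,235),'--0':(243.5,253),'+-0':(300,238.5)}),yaw0=.26)
sh('box',box(.11,.062,.05,{'++':(396,238.5),'+-':(421.5,248),'-+':(381,284),'--':(408.5,292)},{'--':(267,326),'+-':(333,329),'+-0':(331,350),'--0':(268,346.5),'++':(334,305)}),yaw0=-.3)
sh('panel',box(.084,.046,.010,{'++':(397,247),'+-':(417,252),'--':(409,286.5),'-+':(390.3,282)},{'--':(272.5,320),'+-':(322.5,319.5),'++':(322.5,302),'--0':(272.5,324.5),'+-0':(322.5,323.5)}),yaw0=-.2,z0=.05)
sh('rib',box(.044,.016,.036,{'++':(403,257),'+-':(411,258),'--':(408,278),'-+':(399,276)},{'--0':(284.8,313),'+-0':(310.5,313)}),yaw0=-.2,z0=.06)
sh('tin top',[('top',(0,0,0),(240,271)),('side',(0,0,0),(266.2,201.7))],fixyaw=True)
sh('round rim',[('top',(0,0,0),(151.2,219)),('side',(0,0,0),(302,194.3))],fixyaw=True)
sh('jar top',[('top',(0,0,0),(479.3,320.2)),('side',(0,0,0),(236,389))],fixyaw=True)
sh('tape top',[('top',(0,0,0),(327,252)),('side',(0,0,0),(301,272))],fixyaw=True)
E
```

```text
long [ 0.6845 -0.1223 -0.0012 -0.1839] rms px 1.0 [0.4 1.  0.7 0.5 0.3 0.4 0.6 0.3 0.5 0.7 0.6 0.4 0.2 0.8 0.1 0.8]
short [ 0.6635  0.1434 -0.0014 -0.2615] rms px 0.9 [0.1 0.6 0.1 0.5 0.1 0.4 0.6 0.5 0.9 0.4 0.2 0.  0.4 0.6 0.  0.1]
rack [ 5.118e-01 -3.825e-01 -5.000e-04 -2.260e-01] rms px 2.8 [0.  0.3 0.1 0.2 1.3 1.6 0.2 0.8 1.  0.1 1.3 0.2 0.1 0.2 2.8 0. ]
case [0.4198 0.1671 0.0041 0.2921] rms px 2.4 [0.5 1.7 1.6 2.4 0.1 0.6 1.2 0.1 1.2 0.5 1.7 0.4 0.1 0.2 2.4 0.6 1.2 1.8
 0.8 0.3]
box [ 0.4363 -0.1788  0.0006 -0.2993] rms px 3.3 [0.5 1.8 0.6 3.3 0.4 0.4 0.3 0.2 1.4 0.7 1.5 0.8 0.6 0.9 0.3 1.4 0.4 0. ]
panel [ 0.4316 -0.1803  0.0515 -0.2147] rms px 2.1 [0.1 1.5 0.3 2.1 0.6 0.5 1.1 0.6 0.6 0.2 0.1 0.3 0.1 0.2 0.2 0.  0.2 0.4]
rib [ 0.4303 -0.1791  0.0623 -0.1893] rms px 1.1 [0.4 1.1 0.2 0.7 0.8 0.5 0.8 0.1 1.1 0.4 0.7 0.3]
tin top [0.4225 0.174  0.1054 0.    ] rms px 0.5 [0.  0.5 0.5 0.  0. ]
round rim [0.5456 0.4059 0.0087 0.    ] rms px 0.5 [0.1 0.4 0.5 0.  0. ]
jar top [ 0.3174 -0.3415  0.073   0.    ] rms px 1.4 [0.  1.4 0.6 0.  0. ]
tape top [ 0.4662 -0.0113  0.0255  0.    ] rms px 0.6 [0.1 0.6 0.5 0.  0. ]
```

Two-view fits agree to about 1–2 mm with the stated heights. Next is a helper that gives tool-axis deltas and a wrist-camera projection.

```bash
cat >> h.py <<'E'
from station import telemetry, read_camera
W=camera_info("wrist")
def pose():
    s=telemetry.get_state(); return np.array(s["ee_pos"]),Ro.from_rotvec(s["ee_rot"]).as_matrix(),s
def wproj(X,p,R):
    m=W["mount"]; q=m[:3,:3].T@(R.T@(X-p)-m[:3,3]); th=np.arctan2(np.hypot(q[0],q[1]),q[2]); ph=np.arctan2(q[1],q[0])
    return W["K"][:2,2]+W["K"][0,0]*th*np.array([np.cos(ph),np.sin(ph)])
def wray_at_z(px,z,p,R):
    m=W["mount"]; d=(np.array(px)-W["K"][:2,2])/W["K"][0,0]; th=np.hypot(*d)
    v=np.array([np.sin(th)*d[0]/th,np.sin(th)*d[1]/th,np.cos(th)]); o=p+R@m[:3,3]; v=R@m[:3,:3]@v
    return o+v*(z-o[2])/v[2]
def go(x,y,z,jaw=None):
    p,R,s=pose(); cur=np.arctan2(R[1,1],R[0,1])
    print('t',round(s["time_s"],2),'pos',p.round(4),'jawyaw',cur.round(3),'xaxis',R[:,0].round(3),'j',np.round(s["joints"],2),'F',np.round(s["force"],1),'w',round(s["grip_width"],4))
    d=np.array([x,y,z])-p; print(' now-axes shift cm',(R.T@d*100).round(2))
    if jaw is not None:
        e=(jaw-cur+np.pi/2)%np.pi-np.pi/2; 
        Rt=R@Ro.from_rotvec([-e,0,0]).as_matrix()
        print(' turn about tool x',round(-e,3),'(alt',round(-e+np.pi,3) if e>0 else round(-e-np.pi,3),') after-turn shift cm',(Rt.T@d*100).round(2))
def snap(n,cam):
    p,R,s=pose(); im=read_camera(cam)[:,:,::-1].copy(); cv2.imwrite(f'pics/{n}.png',im); np.savez(f'pics/{n}.npz',p=p,R=R); return im,p,R
E
python3 - <<'E'
from h import *
go(.4225,.174,.16,.0); go(.4225,.174,.16,.292+1.571); go(.4225,.174,.16,None)
E
```

```text
t 0.15 pos [0.1487 0.555  0.2445] jawyaw 1.309 xaxis [-0.001 -0.001 -1.   ] j [ 1.1   0.16  1.6  -0.    1.39 -0.21] F [ 0.3 -1.3  0.5] w 0.0853
 now-axes shift cm [  8.49 -29.7   36.31]
 turn about tool x 1.309 (alt -1.833 ) after-turn shift cm [ 8.49 27.39 38.09]
t 0.15 pos [0.1487 0.555  0.2445] jawyaw 1.309 xaxis [-0.001 -0.001 -1.   ] j [ 1.1   0.16  1.6  -0.    1.39 -0.21] F [ 0.3 -1.3  0.5] w 0.0853
 now-axes shift cm [  8.49 -29.7   36.31]
 turn about tool x -0.554 (alt 2.588 ) after-turn shift cm [  8.49 -44.36  15.26]
t 0.15 pos [0.1487 0.555  0.2445] jawyaw 1.309 xaxis [-0.001 -0.001 -1.   ] j [ 1.1   0.16  1.6  -0.    1.39 -0.21] F [ 0.3 -1.3  0.5] w 0.0853
 now-axes shift cm [  8.49 -29.7   36.31]
```

```bash
python3 -m handwheel '[[0.3,-2.12,2.59,0,0,0],[0.3,-2.12,2.59,0,0,0],[0.3,-2.12,2.59,0,0,0],[0.3,-2.12,2.59,0,0,0],[0.3,-2.12,2.59,0,0,0],[0.3,-2.12,2.59,0,0,0],[0.3,-2.12,2.59,0,0,0],[0.3,-2.12,2.59,0,0,0],[0.3,-2.12,2.59,0,0,0],[0.3,-2.12,2.59,0,0,0],[0.3,-2.12,2.59,0,0,0],[0.3,-2.12,2.59,0,0,0],[0.3,-2.12,2.59,0,0,0],[0.3,-2.12,2.59,0,0,0],[0,0,0,0,0,0]]' 8.54
python3 - <<'E'
from h import *
go(.4225,.174,.075)
im,p,R=snap('w1','wrist')
for X in ([.4225,.174,.104],):
    print(wproj(np.array(X),p,R))
E
```

```text
time_s: 1.4
ee_pos: [0.4246, 0.1708, 0.2028]
ee_rot: [0.208, 1.56, -0.211]
force: [0.2, 0.3, 0.6]
grip_width: 0.0852
t 1.4 pos [0.4246 0.1708 0.2028] jawyaw 1.304 xaxis [ 0.001 -0.002 -1.   ] j [ 0.12 -0.12  1.96 -0.    1.3  -1.18] F [0.2 0.3 0.6] w 0.0852
 now-axes shift cm [12.78  0.28 -0.3 ]
[319.77309576 242.36106298]
```

View pics/w1.png

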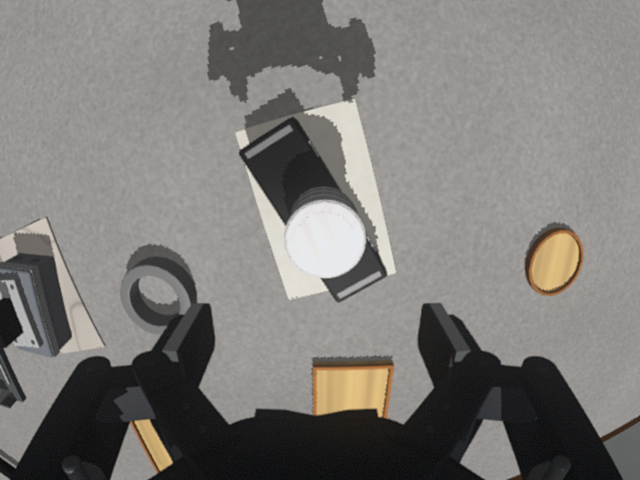

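The wrist view shows the tin top at (326,238), 6 px from the prediction, and the round tray at (555,259).

Run:
```python
from h import *
d=np.load('pics/w1.npz');p,R=d['p'],d['R']
t=wray_at_z((326,238.5),.104,p,R); print(t, wray_at_z((555,259),.011,p,R))
go(t[0],t[1],.074)
```

```text
[0.42102608 0.17855332 0.104     ] [0.53918922 0.40710137 0.011     ]
t 1.45 pos [0.4232 0.1728 0.2029] jawyaw 1.304 xaxis [-0.001 -0.    -1.   ] j [ 0.12 -0.12  1.96 -0.    1.3  -1.18] F [ 0.7  0.7 -0.3] w 0.0853
 now-axes shift cm [12.89  0.5  -0.35]
```

```bash
python3 -m handwheel '[[1.9,0.2,-0.15,0,0,0],[2.4,0.2,-0.15,0,0,0],[2.4,0,0,0,0,0],[2.4,0,0,0,0,0],[1.9,0,0,0,0,0],[1.3,0,0,0,0,0],[0.5,0,0,0,0,0],[0,0,0,0,0,0]]'
python3 -m handwheel '[[0,0,0,0,0,0],[0,0,0,0,0,0],[0,0,0,0,0,0],[0,0,0,0,0,0],[0,0,0,0,0,0],[0,0,0,0,0,0]]' 4.5
python3 -c "
from h import *
go(.5456,.4059,.12)"
```

```text
time_s: 2.12
ee_pos: [0.4188, 0.1801, 0.0741]
ee_rot: [0.204, 1.564, -0.205]
force: [-1.4, -0.1, 0.2]
grip_width: 0.0851
time_s: 2.62
ee_pos: [0.4216, 0.1796, 0.0768]
ee_rot: [0.206, 1.559, -0.205]
force: [-1.3, -0.8, 6.0]
grip_width: 0.051
t 2.62 pos [0.4216 0.1796 0.0768] jawyaw 1.309 xaxis [ 0.003  0.    -1.   ] j [ 0.14  0.07  2.06 -0.    1.01 -1.17] F [-1.3 -0.8  6. ] w 0.051
 now-axes shift cm [-4.28 25.07  6.14]
```

```bash
python3 -m handwheel '[[0,0,0,0,0,0],[-1.0,0,0,0,0,0],[-2,0,0,0,0,0],[-2,0,0,0,0,0],[0,1,0.2,0,0,0],[0,2.5,0.6,0,0,0],[0,3,0.73,0,0,0],[0,3,0.73,0,0,0],[0,3,0.73,0,0,0],[0,3,0.73,0,0,0],[0,3,0.73,0,0,0],[0,2.5,0.7,0,0,0],[0,2,0.5,0,0,0],[0,1,0.3,0,0,0],[0,0,0,0,0,0],[0,0,0,0,0,0]]'
python3 -c "
from h import *
go(.5456,.4059,.028)
im,p,R=snap('w2','wrist')
print(wproj(np.array([.5456,.4059,.011]),p,R))
snap('s2','side')"
```

```text
time_s: 3.95
ee_pos: [0.5393, 0.3963, 0.1239]
ee_rot: [0.204, 1.563, -0.206]
force: [0.2, 0.9, -2.9]
grip_width: 0.0506
t 3.95 pos [0.5393 0.3963 0.1239] jawyaw 1.31 xaxis [-0.002 -0.001 -1.   ] j [ 0.45  0.5   1.41 -0.    1.23 -0.86] F [ 0.2  0.9 -2.9] w 0.0506
 now-axes shift cm [9.59 1.1  0.37]
[331.53847229 245.06957686]
```

View pics/w2.png

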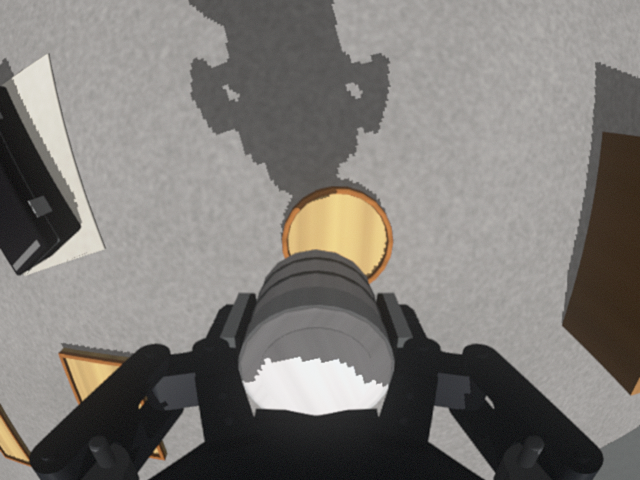

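View pics/s2.png

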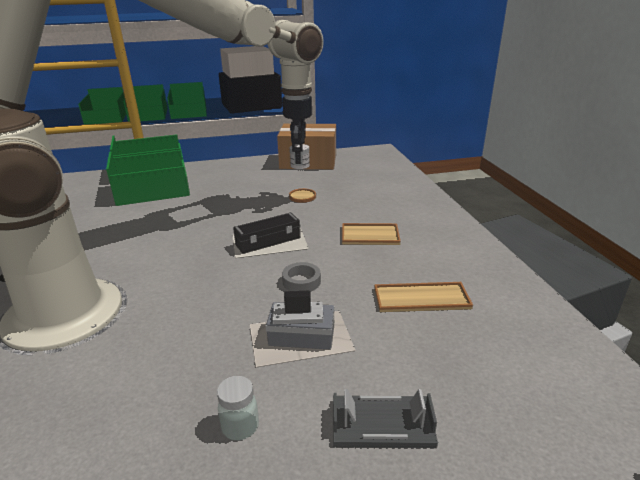

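```bash
python3 -c "
from h import *
d=np.load('pics/w2.npz');p,R=d['p'],d['R']
t=wray_at_z((337,238),.011,p,R); print(t)
go(.544,.407,.034)"
```

```text
[0.54161341 0.41076859 0.011     ]
t 4.05 pos [0.5392 0.3954 0.1244] jawyaw 1.309 xaxis [-0.002 -0.001 -1.   ] j [ 0.45  0.5   1.41 -0.    1.23 -0.86] F [-0.6 -0.4 -2. ] w 0.051
 now-axes shift cm [9.04 1.25 0.17]
```

```bash
python3 -m handwheel '[[1.5,0.7,0.1,0,0,0],[2,0.65,0.1,0,0,0],[2,0,0,0,0,0],[1.5,0,0,0,0,0],[1,0,0,0,0,0],[0.6,0,0,0,0,0],[0.2,0,0,0,0,0],[0,0,0,0,0,0],[0,0,0,0,0,0]]'
```

```text
time_s: 4.8
ee_pos: [0.5462, 0.4087, 0.0385]
ee_rot: [0.206, 1.559, -0.205]
force: [-0.4, 0.9, -2.3]
grip_width: 0.0512
```

```bash
python3 -m handwheel '[[0.25,-0.05,-0.2,0,0,0],[0.15,0,0,0,0,0],[0.1,0,0,0,0,0],[0,0,0,0,0,0],[0,0,0,0,0,0]]'
python3 -c "
from h import *
go(.543,.408,.033)
im,p,R=snap('w3','wrist')
print(wproj(np.array([.543,.408,.011]),p,R))
snap('s3','side')"
```

```text
time_s: 5.22
ee_pos: [0.5433, 0.4085, 0.0323]
ee_rot: [0.205, 1.561, -0.205]
force: [0.3, 0.2, -1.9]
grip_width: 0.0511
t 5.22 pos [0.5433 0.4085 0.0323] jawyaw 1.309 xaxis [-0. -0. -1.] j [ 0.47  0.64  1.41 -0.    1.09 -0.84] F [ 0.3  0.2 -1.9] w 0.0511
 now-axes shift cm [-0.07 -0.05 -0.02]
[314.29226498 302.41020449]
```

View pics/w3.png

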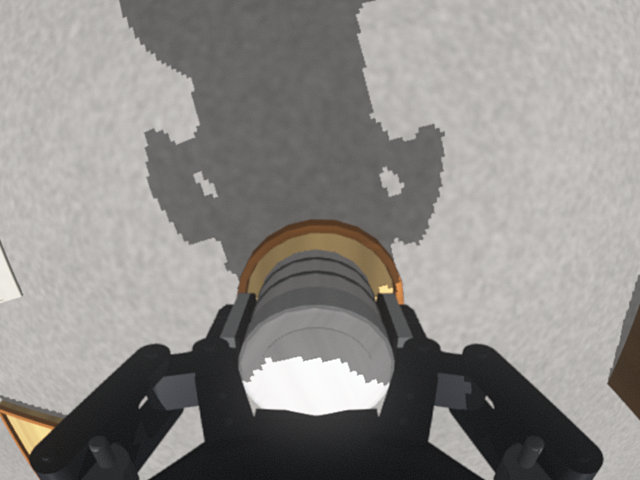

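The tin (centre u≈317) lies centred inside the tray rim (239–403) but isn't touching yet, so I lower it a few mm.

```bash
python3 -m handwheel '[[0.1,0,0,0,0,0],[0.1,0,0,0,0,0],[0,0,0,0,0,0]]'; python3 -m handwheel '[[0.1,0,0,0,0,0],[0.1,0,0,0,0,0],[0,0,0,0,0,0]]'
```

```text
time_s: 5.57
ee_pos: [0.5432, 0.4084, 0.03]
ee_rot: [0.205, 1.561, -0.206]
force: [0.3, -0.2, -3.0]
grip_width: 0.0509
time_s: 5.82
ee_pos: [0.5433, 0.4084, 0.0299]
ee_rot: [0.205, 1.562, -0.206]
force: [-5.9, -2.6, 8.7]
grip_width: 0.0509
```

```bash
python3 -m handwheel '[[0,0,0,0,0,0],[0,0,0,0,0,0],[0,0,0,0,0,0],[0,0,0,0,0,0],[0,0,0,0,0,0],[-1,0,0,0,0,0],[-2,0,0,0,0,0],[-2.5,0,0,0,0,0],[-3,0,0,0,0,0],[-3,0,0,0,0,0],[-3,0,0,0,0,0],[-1.5,0,0,0,0,0],[0,0,0,0,0,0]]' 8.54
python3 -c "
from h import *
snap('w4','wrist')
go(.4308,-.1795,.20,-.21+1.571)"
```

```text
time_s: 6.9
ee_pos: [0.546, 0.4099, 0.1951]
ee_rot: [0.21, 1.552, -0.201]
force: [0.3, 0.0, 0.6]
grip_width: 0.0856
t 6.95 pos [0.5448 0.4092 0.1919] jawyaw 1.309 xaxis [ 0.005  0.003 -1.   ] j [ 0.47  0.46  1.33 -0.    1.35 -0.84] F [ 0.9 -0.  -0.3] w 0.0854
 now-axes shift cm [ -1.03 -59.81   4.23]
 turn about tool x -0.052 (alt 3.09 ) after-turn shift cm [ -1.03 -59.95   1.12]
```

View pics/w4.png

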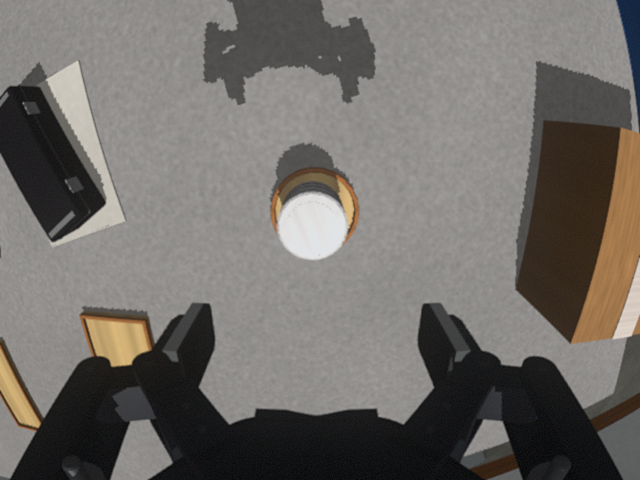

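The tin stands in the round tray (top at 312,226). Next, the panel.

```bash
python3 -m handwheel '[[0,-2,0,-0.05,0,0],[0,-3.4,0.06,0,0,0],[0,-3.4,0.06,0,0,0],[0,-3.4,0.06,0,0,0],[0,-3.4,0.06,0,0,0],[0,-3.4,0.06,0,0,0],[0,-3.4,0.06,0,0,0],[0,-3.4,0.06,0,0,0],[0,-3.4,0.06,0,0,0],[0,-3.4,0.06,0,0,0],[0,-3.4,0.06,0,0,0],[0,-3.4,0.06,0,0,0],[0,-3.4,0.06,0,0,0],[0,-3.4,0.06,0,0,0],[0,-3.4,0.06,0,0,0],[0,-3.4,0.06,0,0,0],[0,-3.4,0.06,0,0,0],[0,-3.4,0.06,0,0,0],[0,0,0,0,0,0],[0,0,0,0,0,0]]'
python3 -c "
from h import *
go(.4308,-.1795,.20,-.21+1.571)
im,p,R=snap('w5','wrist')
c,s=np.cos(-.2),np.sin(-.2)
for a,b,z in((-.022,0,.096),(.022,0,.096),(.042,.023,.06),(-.042,.023,.06),(.042,-.023,.06),(-.042,-.023,.06)): print(wproj(np.array([.4308+c*a-s*b,-.1795+s*a+c*b,z]),p,R).round(0))
"
```

```text
time_s: 8.62
ee_pos: [0.4256, -0.1787, 0.187]
ee_rot: [0.17, 1.566, -0.168]
force: [0.1, 0.3, -0.0]
grip_width: 0.0855
t 8.62 pos [ 0.4256 -0.1787  0.187 ] jawyaw 1.355 xaxis [-0.002  0.002 -1.   ] j [-0.66 -0.09  1.97  0.    1.26 -2.02] F [ 0.1  0.3 -0. ] w 0.0855
 now-axes shift cm [-1.3   0.04  0.53]
 turn about tool x -0.006 (alt 3.136 ) after-turn shift cm [-1.3   0.04  0.53]
[315. 226.]
[316. 290.]
[347. 293.]
[348. 183.]
[287. 294.]
[282. 185.]
```

View pics/w5.png

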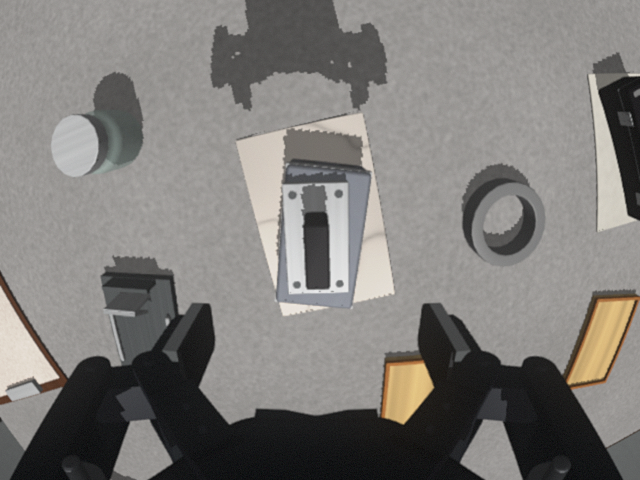

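The panel's rib (316,226)–(317,289) and plate corners match the prediction within 2 px and line up with the jaws. Descending.

```bash
python3 -m handwheel '[[1.2,0,0.25,0,0,0],[2.0,0,0.25,0,0,0],[2.2,0,0,0,0,0],[2.0,0,0,0,0,0],[1.5,0,0,0,0,0],[1.0,0,0,0,0,0],[0.5,0,0,0,0,0],[0,0,0,0,0,0],[0,0,0,0,0,0]]' 6
python3 -c "
from h import *
go(.4308,-.1795,.079,-.205+1.571)"
```

```text
time_s: 9.42
ee_pos: [0.4319, -0.1788, 0.0847]
ee_rot: [0.165, 1.564, -0.166]
force: [1.1, -0.1, -0.0]
grip_width: 0.0603
t 9.42 pos [ 0.4319 -0.1788  0.0847] jawyaw 1.36 xaxis [ 0. -0. -1.] j [-0.65  0.08  2.03  0.    1.03 -2.01] F [ 1.1 -0.1 -0. ] w 0.0603
 now-axes shift cm [ 0.57 -0.09 -0.09]
 turn about tool x -0.006 (alt 3.135 ) after-turn shift cm [ 0.57 -0.09 -0.1 ]
```

```bash
python3 -m handwheel '[[0.3,0,-0.1,0,0,0],[0.2,0,0,0,0,0],[0,0,0,0,0,0],[0,0,0,0,0,0],[0,0,0,0,0,0],[0,0,0,0,0,0],[0,0,0,0,0,0],[0,0,0,0,0,0],[0,0,0,0,0,0],[0,0,0,0,0,0]]' 0.8
python3 -c "
from h import *
go(.5118,-.3825,.15,-.226+1.571)"
```

```text
time_s: 10.25
ee_pos: [0.4308, -0.1792, 0.0797]
ee_rot: [0.166, 1.564, -0.167]
force: [-1.4, -1.2, 5.2]
grip_width: 0.015
t 10.25 pos [ 0.4308 -0.1792  0.0797] jawyaw 1.359 xaxis [ 0.001 -0.001 -1.   ] j [-0.65  0.08  2.03 -0.    1.02 -2.01] F [-1.4 -1.2  5.2] w 0.015
 now-axes shift cm [ -7.02 -18.18  12.2 ]
 turn about tool x 0.014 (alt -3.128 ) after-turn shift cm [ -7.02 -18.01  12.45]
```

```bash
python3 -m handwheel '[[-1,0,0,0,0,0],[-2,0,0,0,0,0],[-2.5,0,0,0,0,0],[-1.5,-1,0.6,0,0,0],[0,-1.7,1.1,0,0,0],[0,-2.2,1.5,0,0,0],[0,-2.2,1.5,0,0,0],[0,-2.2,1.5,0,0,0],[0,-2.2,1.5,0,0,0],[0,-2.2,1.5,0,0,0],[0,-2.0,1.3,0,0,0],[0,-1.5,1.0,0,0,0],[0,-0.7,0.5,0.014,0,0],[0,0,0,0,0,0],[0,0,0,0,0,0],[0,0,0,0,0,0]]'
python3 -c "
from h import *
go(.5118,-.3825,.15,-.226+1.571)
im,p,R=snap('w6','wrist'); snap('s6','side'); snap('t6','top')
"
```

```text
time_s: 11.58
ee_pos: [0.5099, -0.3778, 0.149]
ee_rot: [0.178, 1.565, -0.176]
force: [-0.9, -0.8, -1.4]
grip_width: 0.0156
t 11.58 pos [ 0.5099 -0.3778  0.149 ] jawyaw 1.346 xaxis [-0.001  0.001 -1.   ] j [-0.83  0.39  1.51  0.    1.24 -2.17] F [-0.9 -0.8 -1.4] w 0.0156
 now-axes shift cm [-0.1  -0.42  0.29]
 turn about tool x 0.001 (alt -3.141 ) after-turn shift cm [-0.1  -0.42  0.29]
```

View pics/w6.png

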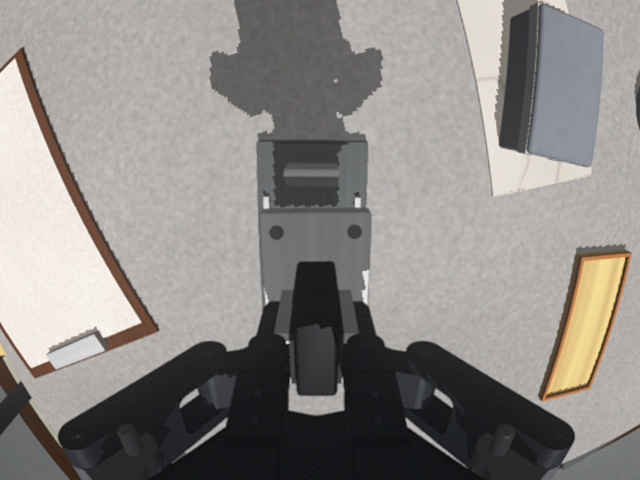

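View pics/s6.png

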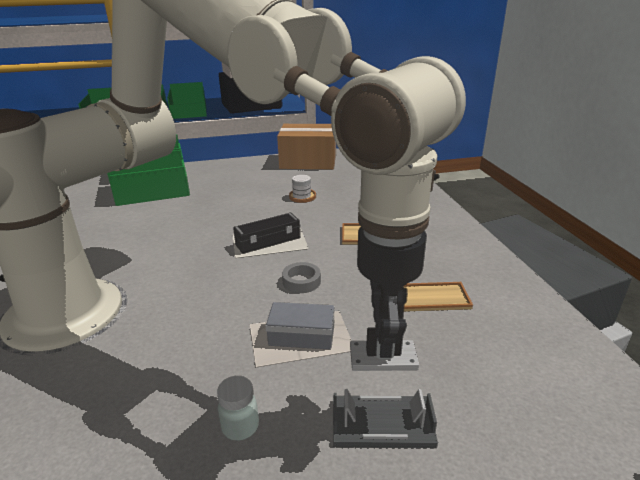

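```bash
python3 -c "
from h import *
d=np.load('pics/w6.npz');p,R=d['p'],d['R']
yaw=-.226; u=np.array([np.cos(yaw),np.sin(yaw)])
a=wray_at_z((257.5,140.5),.012,p,R);b=wray_at_z((367,140.5),.012,p,R); e=b-a; print(a,b,np.hypot(*e[:2]),'yaw',np.arctan2(-e[0],e[1])%np.pi, 'rack c',(a+b)[:2]/2+.07*u)
z=p[2]-.0197
a=wray_at_z((260.5,210.5),z,p,R);b=wray_at_z((371,210.5),z,p,R); e=b-a; print(a,b,np.hypot(*e[:2]),'yaw',np.arctan2(-e[0],e[1])%np.pi,'panel c',(a+b)[:2]/2+.042*u,p)
print(fit([('top',(0,0,0),(240,0))])[0] if 0 else '')
"
```

```text
[ 0.43550741 -0.4029706   0.012     ] [ 0.45309137 -0.32689445  0.012     ] 0.07808185333710904 yaw 2.9144452883830065 rack c [ 0.51251932 -0.3806182 ]
[ 0.46250627 -0.39016524  0.12929457] [ 0.47274669 -0.34559378  0.12929457] 0.045732715980798894 yaw 2.9157591360227557 panel c [ 0.50855844 -0.37729092] [ 0.50988513 -0.37776691  0.14899457]
```

```bash
python3 -m handwheel '[[1.0,-0.14,0.2,0,0,0],[1.8,-0.14,0.2,0,0,0],[1.8,0,0,0,0,0],[1,0,0,0,0,0],[0.6,0,0,0,0,0],[0,0,0,0,0,0],[0,0,0,0,0,0]]'
python3 -c "
from h import *
go(.5125,-.381,.0417,-.227+1.571)
im,p,R=snap('w7','wrist'); snap('s7','side')
cv2.imwrite('pics/s7c.png',cv2.resize(cv2.imread('pics/s7.png')[290:470,270:480],None,fx=3.5,fy=3.3))
"
```

```text
time_s: 12.32
ee_pos: [0.5136, -0.3828, 0.0875]
ee_rot: [0.177, 1.563, -0.177]
force: [0.4, -1.1, -0.8]
grip_width: 0.0152
t 12.32 pos [ 0.5136 -0.3828  0.0875] jawyaw 1.345 xaxis [ 0. -0. -1.] j [-0.83  0.48  1.52  0.    1.14 -2.17] F [ 0.4 -1.1 -0.8] w 0.0152
 now-axes shift cm [ 4.58  0.15 -0.15]
 turn about tool x 0.001 (alt -3.141 ) after-turn shift cm [ 4.58  0.15 -0.15]
```

View pics/w7.png

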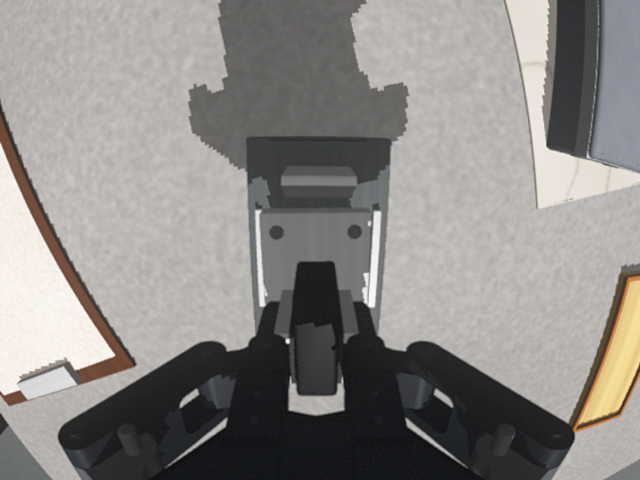

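View pics/s7c.png

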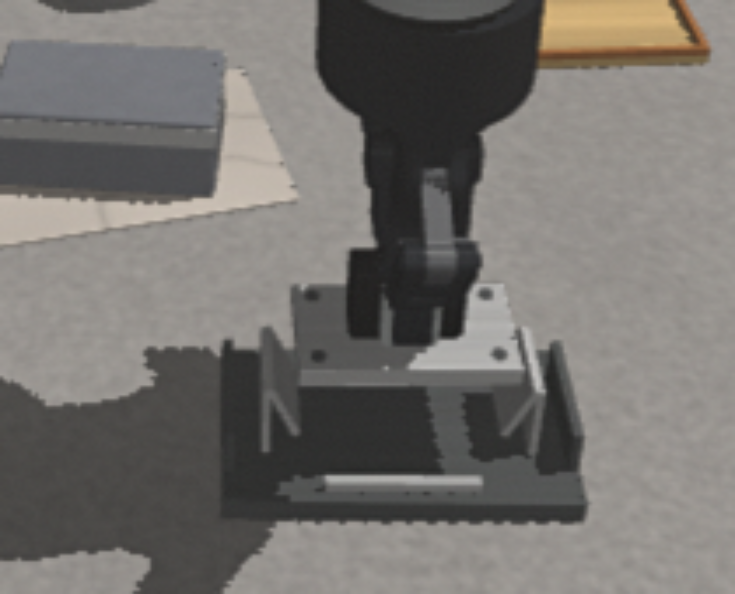

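The panel sits above and between the clips; its edges at 260–371 lie inside the rails at 256–381. Pushing down in small steps while watching force.

```bash
python3 -m handwheel '[[0.5,0.05,-0.05,0,0,0],[0.8,0.05,0,0,0,0],[0.6,0,0,0,0,0],[0.4,0,0,0,0,0],[0,0,0,0,0,0]]'
python3 -m handwheel '[[0.3,0,0,0,0,0],[0.3,0,0,0,0,0],[0.3,0,0,0,0,0],[0,0,0,0,0,0]]'
```

```text
time_s: 12.83
ee_pos: [0.5126, -0.381, 0.0627]
ee_rot: [0.179, 1.565, -0.176]
force: [0.3, -0.0, -1.1]
grip_width: 0.0155
time_s: 13.17
ee_pos: [0.5136, -0.3822, 0.0558]
ee_rot: [0.176, 1.563, -0.178]
force: [0.4, -0.0, 1.3]
grip_width: 0.0152
```

```bash
python3 -m handwheel '[[0.3,0,0,0,0,0],[0.3,0,0,0,0,0],[0,0,0,0,0,0]]'
python3 -m handwheel '[[0.2,0,0,0,0,0],[0.2,0,0,0,0,0],[0,0,0,0,0,0]]'
```

```text
time_s: 13.42
ee_pos: [0.5134, -0.3824, 0.0497]
ee_rot: [0.176, 1.563, -0.178]
force: [0.3, -1.5, 1.7]
grip_width: 0.0153
time_s: 13.67
ee_pos: [0.5132, -0.3818, 0.0451]
ee_rot: [0.177, 1.563, -0.178]
force: [0.9, -1.9, 1.8]
grip_width: 0.0154
```

```bash
python3 -m handwheel '[[0.2,0,0,0,0,0],[0.2,0,0,0,0,0],[0,0,0,0,0,0]]'
python3 -m handwheel '[[0.2,0,0,0,0,0],[0.1,0,0,0,0,0],[0,0,0,0,0,0]]'
python3 -c "
from h import *
go(.5125,-.381,.0417,-.227+1.571)
snap('s8','side');snap('w8','wrist')
cv2.imwrite('pics/s8c.png',cv2.resize(cv2.imread('pics/s8.png')[290:470,270:480],None,fx=3.5,fy=3.3))
"
```

```text
time_s: 13.92
ee_pos: [0.5123, -0.3806, 0.0397]
ee_rot: [0.179, 1.566, -0.175]
force: [0.1, 0.6, -1.5]
grip_width: 0.0154
time_s: 14.17
ee_pos: [0.5125, -0.3807, 0.0387]
ee_rot: [0.179, 1.566, -0.175]
force: [-5.9, 4.5, 9.4]
grip_width: 0.0154
t 14.17 pos [ 0.5125 -0.3807  0.0387] jawyaw 1.345 xaxis [-0.003  0.002 -1.   ] j [-0.83  0.55  1.54 -0.    1.06 -2.17] F [-5.9  4.5  9.4] w 0.0154
 now-axes shift cm [-0.3  -0.03  0.01]
 turn about tool x 0.001 (alt -3.14 ) after-turn shift cm [-0.3  -0.03  0.01]
```

View pics/s8c.png

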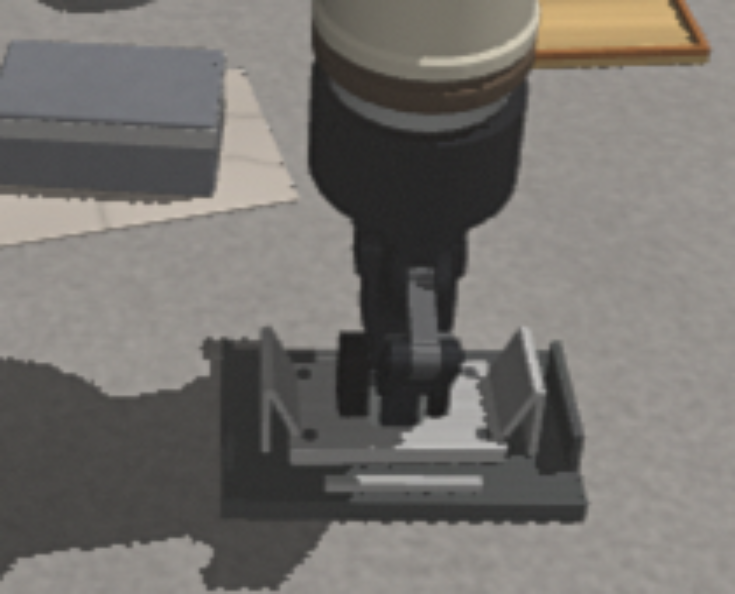

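```bash
python3 -m handwheel '[[0.15,0,0,0,0,0],[0.15,0,0,0,0,0],[0,0,0,0,0,0]]'
python3 -c "
from h import *
go(.5125,-.381,.0417,-.227+1.571)
c,s=np.cos(-.226),np.sin(-.226)
for zb in(.012,.022,.031):
  print(zb,[((proj('side',np.array([.5122+c*a-s*b,-.3815+s*a+c*b,z]))-[270,290])*[3.5,3.3]).round(0) for a,b,z in((-.042,-.023,zb+.01),(.042,-.023,zb+.01),(-.042,-.023,zb),(.042,-.023,zb))])
"
```

```text
time_s: 14.52
ee_pos: [0.5125, -0.3807, 0.0387]
ee_rot: [0.179, 1.568, -0.175]
force: [-13.4, 11.3, 27.5]
grip_width: 0.0157
t 14.52 pos [ 0.5125 -0.3807  0.0387] jawyaw 1.346 xaxis [-0.004  0.003 -1.   ] j [-0.83  0.55  1.54 -0.    1.06 -2.17] F [-13.4  11.3  27.5] w 0.0157
 now-axes shift cm [-0.3  -0.03  0.01]
 turn about tool x 0.002 (alt -3.14 ) after-turn shift cm [-0.3  -0.03  0.01]
0.012 [array([285., 448.]), array([501., 448.]), array([285., 464.]), array([499., 464.])]
0.022 [array([285., 431.]), array([503., 431.]), array([285., 448.]), array([501., 448.])]
0.031 [array([286., 416.]), array([505., 416.]), array([285., 433.]), array([503., 433.])]
```

The panel's front edge at rows 448/462 matches the projected home position (448/464), and it now takes 27 N without moving, so it's seated. Unloading, releasing and lifting.

```bash
python3 -m handwheel '[[-0.2,0,0,0,0,0],[-0.2,0,0,0,0,0],[0,0,0,0,0,0]]'
python3 -m handwheel '[[0,0,0,0,0,0],[0,0,0,0,0,0],[0,0,0,0,0,0],[0,0,0,0,0,0],[-0.6,0,0,0,0,0],[-1.5,0,0,0,0,0],[-2.5,0,0,0,0,0],[-3,0,0,0,0,0],[-3,0,0,0,0,0],[-3,0,0,0,0,0],[-1.5,0,0,0,0,0],[-1,0,0,0,0,0],[0,0,0,0,0,0],[0,0,0,0,0,0]]' 5
python3 -c "
from h import *
snap('s9','side');snap('w9','wrist')
cv2.imwrite('pics/s9c.png',cv2.resize(cv2.imread('pics/s9.png')[290:470,270:480],None,fx=3.5,fy=3.3))
go(.4363,-.1788,.2,-.299+1.571)
go(.4198,.1671,.2,.292+1.571)
"
```

```text
time_s: 14.77
ee_pos: [0.5131, -0.3814, 0.039]
ee_rot: [0.177, 1.564, -0.177]
force: [-0.3, 0.8, -1.4]
grip_width: 0.0151
time_s: 15.93
ee_pos: [0.5132, -0.3816, 0.2005]
ee_rot: [0.177, 1.563, -0.177]
force: [-0.1, 1.2, -0.5]
grip_width: 0.0498
t 16.03 pos [ 0.5125 -0.3809  0.1984] jawyaw 1.345 xaxis [-0.002  0.002 -1.   ] j [-0.83  0.36  1.45 -0.    1.33 -2.17] F [-0.   0.4 -0.2] w 0.05
 now-axes shift cm [ -0.09  17.99 -11.95]
 turn about tool x 0.073 (alt -3.069 ) after-turn shift cm [ -0.09  17.07 -13.23]
t 16.03 pos [ 0.5125 -0.3809  0.1984] jawyaw 1.345 xaxis [-0.002  0.002 -1.   ] j [-0.83  0.36  1.45 -0.    1.33 -2.17] F [-0.   0.4 -0.2] w 0.05
 now-axes shift cm [ -0.    51.33 -21.3 ]
 turn about tool x -0.518 (alt 2.624 ) after-turn shift cm [-0.   55.15  6.91]
```

View pics/s9c.png

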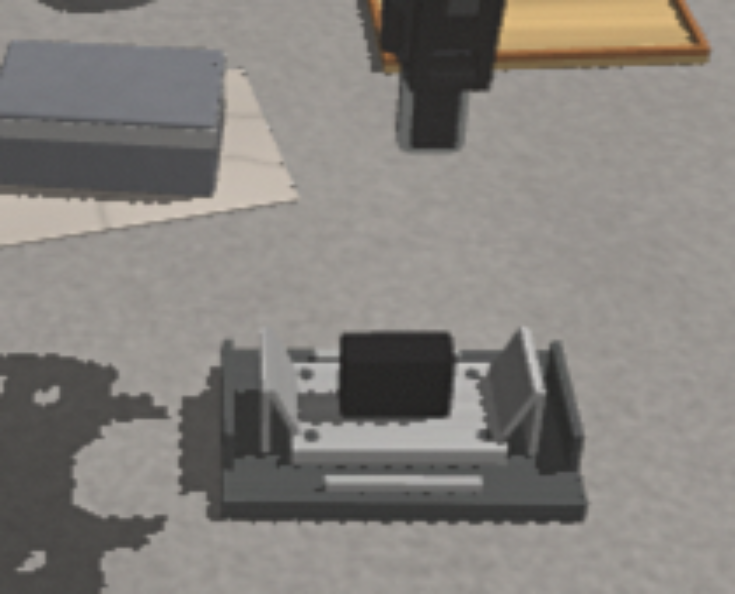

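View pics/w9.png

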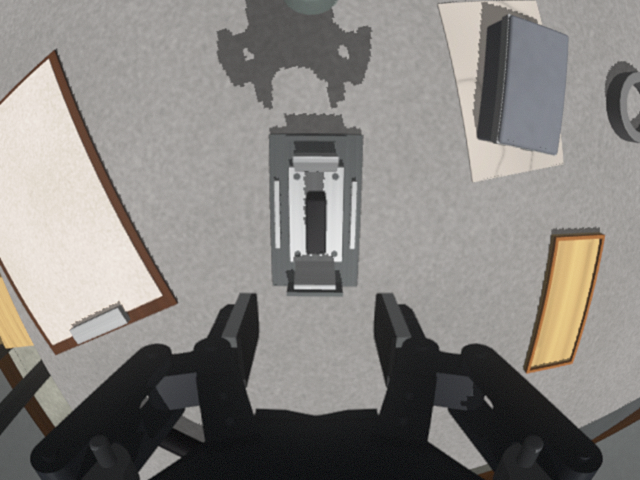

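The panel lies home under both clips. Now the box.

```bash
python3 -m handwheel '[[0,0,0,0.073,0,0],[0,1.1,-0.8,0,0,0],[0,2,-1.6,0,0,0],[0,2.3,-1.8,0,0,0],[0,2.5,-1.9,0,0,0],[0,2.5,-1.9,0,0,0],[0,2.5,-1.9,0,0,0],[0,2.2,-1.7,0,0,0],[0,1.4,-1.1,0,0,0],[0,0.6,-0.5,0,0,0],[0,0,0,0,0,0],[0,0,0,0,0,0],[0,0,0,0,0,0]]' 8.54
python3 -c "
from h import *
go(.4363,-.1788,.2,-.299+1.571)
im,p,R=snap('w10','wrist')
c,s=np.cos(-.299),np.sin(-.299)
for a,b,z in((-.055,-.031,.05),(-.055,.031,.05),(.055,-.031,.05),(.055,.031,.05)): print(wproj(np.array([.4363+c*a-s*b,-.1788+s*a+c*b,z]),p,R).round(0))
"
```

```text
time_s: 17.12
ee_pos: [0.4377, -0.1804, 0.2001]
ee_rot: [0.235, 1.558, -0.235]
force: [0.5, 0.3, -0.3]
grip_width: 0.0859
t 17.12 pos [ 0.4377 -0.1804  0.2001] jawyaw 1.271 xaxis [-0. -0. -1.] j [-0.65 -0.07  1.92 -0.    1.29 -1.92] F [ 0.5  0.3 -0.3] w 0.0859
 now-axes shift cm [ 0.01  0.11 -0.18]
 turn about tool x -0.001 (alt 3.141 ) after-turn shift cm [ 0.01  0.11 -0.18]
[276. 152.]
[358. 152.]
[280. 287.]
[354. 287.]
```

View pics/w10.png

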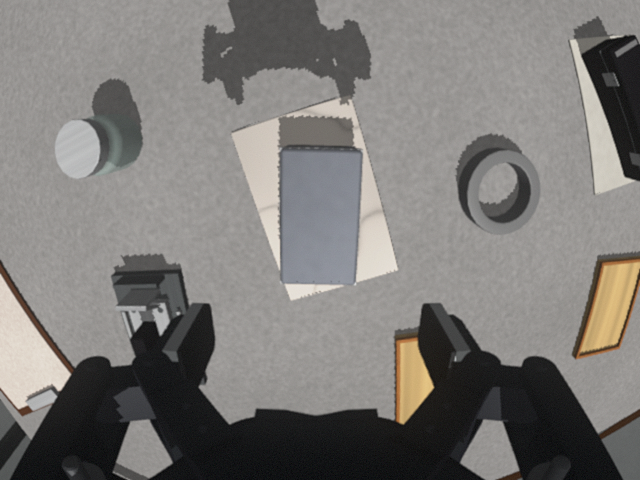

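```bash
python3 -c "
from h import *
d=np.load('pics/w10.npz');p,R=d['p'],d['R']
ob=[('w',(-.055,-.031,.05),(281,148.5)),('w',(-.055,.031,.05),(361.5,151)),('w',(.055,-.031,.05),(281.5,283.5)),('w',(.055,.031,.05),(357,285.5))]
from scipy.optimize import least_squares
x,r=fit(ob,yaw0=-.3,xy0=(.436,-.179),f=lambda n,X:wproj(X,p,R)); print(x,r)
go(x[0],x[1],.03,x[3]+np.pi/2)
"
```

```text
[ 0.43529508 -0.17569769 -0.00083078 -0.31712531] [0.5 0.6 1.6 0.3 0.2 0.3 0.8 0.6]
t 17.17 pos [ 0.4377 -0.1805  0.2002] jawyaw 1.271 xaxis [-0. -0. -1.] j [-0.65 -0.07  1.92 -0.    1.29 -1.92] F [-0.2 -0.3 -0.3] w 0.0855
 now-axes shift cm [17.02  0.39 -0.37]
 turn about tool x 0.017 (alt -3.124 ) after-turn shift cm [17.02  0.38 -0.38]
```

```bash
python3 -m handwheel '[[1.5,0.19,-0.19,0.017,0,0],[2.5,0.19,-0.19,0,0,0],[2.7,0,0,0,0,0],[2.7,0,0,0,0,0],[2.5,0,0,0,0,0],[2,0,0,0,0,0],[1.5,0,0,0,0,0],[1,0,0,0,0,0],[0.6,0,0,0,0,0],[0,0,0,0,0,0],[0,0,0,0,0,0]]'
python3 -m handwheel '[[0,0,0,0,0,0],[0,0,0,0,0,0],[0,0,0,0,0,0],[0,0,0,0,0,0],[0,0,0,0,0,0],[0,0,0,0,0,0]]' 5.5
python3 -c "
from h import *
go(.6635,.1434,.12,-.2615+1.571)"
```

```text
time_s: 18.08
ee_pos: [0.4354, -0.1752, 0.0307]
ee_rot: [0.248, 1.556, -0.248]
force: [-0.4, 0.0, 0.1]
grip_width: 0.0853
time_s: 18.58
ee_pos: [0.4361, -0.1756, 0.0318]
ee_rot: [0.246, 1.554, -0.249]
force: [-1.4, -0.3, 6.9]
grip_width: 0.0611
t 18.58 pos [ 0.4361 -0.1756  0.0318] jawyaw 1.255 xaxis [ 0.002 -0.002 -1.   ] j [-0.64  0.19  2.04 -0.    0.91 -1.9 ] F [-1.4 -0.3  6.9] w 0.0611
 now-axes shift cm [-8.84 37.37 11.74]
 turn about tool x -0.054 (alt 3.087 ) after-turn shift cm [-8.84 36.68 13.75]
```

```bash
python3 -m handwheel '[[0,0,0,0,0,0],[-1,0,0,0,0,0],[-2,0,0,0,0,0],[-2.5,0,0,0,0,0],[-2.5,0,0,-0.054,0,0],[-1,1,0.4,0,0,0],[0,2,0.75,0,0,0],[0,3,1.12,0,0,0],[0,3,1.12,0,0,0],[0,3.3,1.24,0,0,0],[0,3.3,1.24,0,0,0],[0,3.3,1.24,0,0,0],[0,3.3,1.24,0,0,0],[0,3.3,1.24,0,0,0],[0,3,1.12,0,0,0],[0,2.8,1.0,0,0,0],[0,2,0.75,0,0,0],[0,1,0.4,0,0,0],[0,0,0,0,0,0],[0,0,0,0,0,0]]'
python3 -c "
from h import *
go(.6635,.1434,.12,-.2615+1.571)
im,p,R=snap('w11','wrist');snap('s11','side')
"
```

```text
time_s: 20.25
ee_pos: [0.6471, 0.1244, 0.1192]
ee_rot: [0.205, 1.563, -0.205]
force: [-0.3, 0.0, -2.3]
grip_width: 0.0609
t 20.25 pos [0.6471 0.1244 0.1192] jawyaw 1.31 xaxis [-0.002 -0.    -1.   ] j [ 0.01  0.49  1.45 -0.    1.21 -1.3 ] F [-0.3  0.  -2.3] w 0.0609
 now-axes shift cm [-0.08  2.26  1.09]
 turn about tool x 0.0 (alt -3.141 ) after-turn shift cm [-0.08  2.26  1.09]
```

View pics/w11.png

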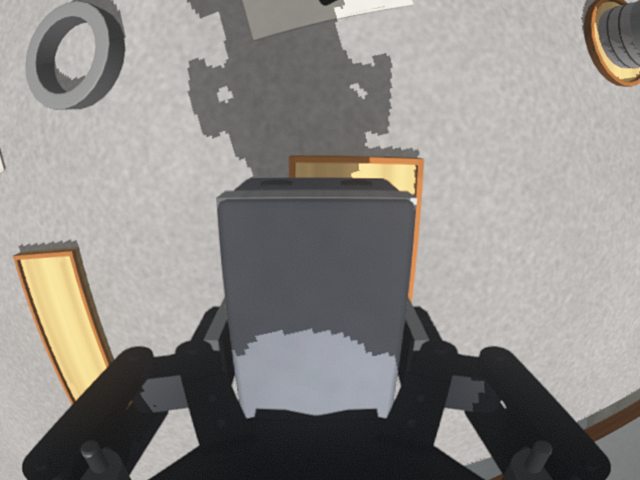

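View pics/s11.png

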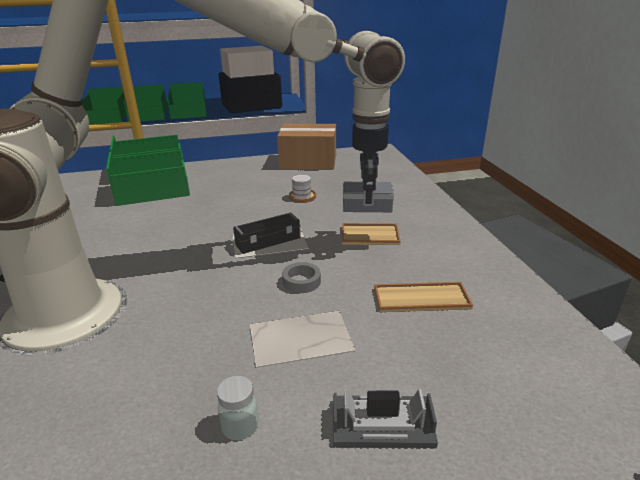

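```bash
python3 -c "
from h import *
d=np.load('pics/w11.npz');p,R=d['p'],d['R']
def edge(a,b,z,L,yaw):
  a=wray_at_z(a,z,p,R);b=wray_at_z(b,z,p,R);e=b-a
  y=np.arctan2(-e[0],e[1]); print(np.hypot(*e[:2]),'yaw',y,'c',(a+b)[:2]/2+L/2*np.array([np.cos(yaw),np.sin(yaw)]))
edge((290,157),(423,158),.011,.136,-.262)
edge((218,199),(416,196),p[2]+.0185,.11,-.262)
"
```

```text
0.08649633412266862 yaw -0.253048838280244 c [0.66409643 0.14766886]
0.061351994408158576 yaw -0.24573130025106332 c [0.64544731 0.12528371]
```

```bash
python3 -m handwheel '[[0,1.2,0.6,0,0,0],[1,1.2,0.65,0,0,0],[2,0,0,0,0,0],[2,0,0,0,0,0],[1.2,0,0,0,0,0],[0.8,0,0,0,0,0],[0.3,0,0,0,0,0],[0,0,0,0,0,0],[0,0,0,0,0,0]]'
python3 -c "
from h import *
go(.6655,.145,.036,-.2615+1.571)
im,p,R=snap('w12','wrist')
"
```

```text
time_s: 21.1
ee_pos: [0.6669, 0.1431, 0.0484]
ee_rot: [0.206, 1.559, -0.206]
force: [0.4, 0.7, -2.2]
grip_width: 0.0613
t 21.1 pos [0.6669 0.1431 0.0484] jawyaw 1.309 xaxis [ 0.002  0.    -1.   ] j [ 0.03  0.63  1.4  -0.    1.11 -1.27] F [ 0.4  0.7 -2.2] w 0.0613
 now-axes shift cm [ 1.24  0.14 -0.19]
 turn about tool x -0.001 (alt 3.141 ) after-turn shift cm [ 1.24  0.14 -0.19]
```

View pics/w12.png

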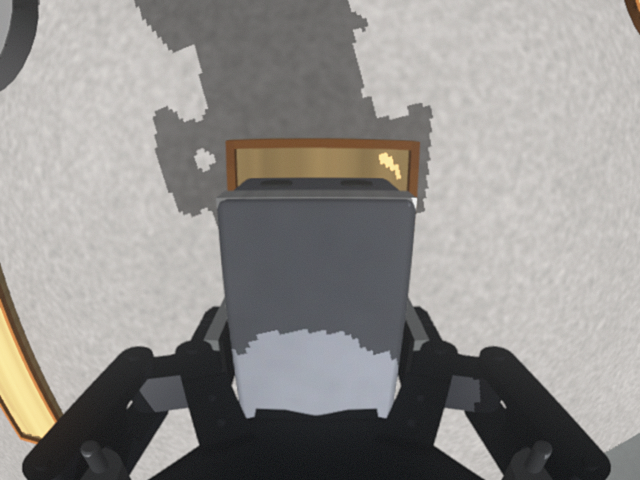

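```bash
python3 -c "
from h import *
d=np.load('pics/w12.npz');p,R=d['p'],d['R']
def edge(a,b,z,L,yaw):
  a=wray_at_z(a,z,p,R);b=wray_at_z(b,z,p,R);e=b-a
  y=np.arctan2(-e[0],e[1]); print(np.hypot(*e[:2]),'yaw',y,'c',(a+b)[:2]/2+L/2*np.array([np.cos(yaw),np.sin(yaw)]))
edge((226.5,142),(420,142),.011,.136,-.262)
edge((218,199),(416,196),p[2]+.0185,.11,-.262)
go(0.666,.145,.04)
"
```

```text
0.08756649462652973 yaw -0.25891775980065546 c [0.6646609  0.14761882]
0.0612437896827933 yaw -0.24690004215215014 c [0.66514494 0.14414546]
t 21.15 pos [0.6672 0.1432 0.0488] jawyaw 1.309 xaxis [ 0.002  0.    -1.   ] j [ 0.03  0.62  1.4  -0.    1.11 -1.27] F [ 0.4  0.4 -2.1] w 0.0611
 now-axes shift cm [ 0.88  0.14 -0.17]
```

Offset is about 2–3 mm; correct y by +0.25 and lower.

```bash
python3 -m handwheel '[[0.3,0.2,0,0,0,0],[0.4,0.05,-0.05,0,0,0],[0.2,0,0,0,0,0],[0.1,0,0,0,0,0],[0,0,0,0,0,0]]'
python3 -m handwheel '[[0.1,0,0,0,0,0],[0.1,0,0,0,0,0],[0,0,0,0,0,0]]'
python3 -m handwheel '[[0.1,0,0,0,0,0],[0.1,0,0,0,0,0],[0,0,0,0,0,0]]'
```

```text
time_s: 21.57
ee_pos: [0.666, 0.1459, 0.0367]
ee_rot: [0.205, 1.562, -0.206]
force: [0.2, -0.0, -2.4]
grip_width: 0.0608
time_s: 21.82
ee_pos: [0.6663, 0.1459, 0.0351]
ee_rot: [0.205, 1.561, -0.206]
force: [-0.5, 0.3, -2.2]
grip_width: 0.0611
time_s: 22.07
ee_pos: [0.6666, 0.146, 0.0348]
ee_rot: [0.205, 1.561, -0.206]
force: [-5.0, -0.4, 6.2]
grip_width: 0.0613
```

```bash
python3 -m handwheel '[[0,0,0,0,0,0],[0,0,0,0,0,0],[0,0,0,0,0,0],[0,0,0,0,0,0],[0,0,0,0,0,0],[-1,0,0,0,0,0],[-2,0,0,0,0,0],[-2.5,0,0,0,0,0],[-3,0,0,0,0,0],[-3,0,0,0,0,0],[-3,0,0,0,0,0],[-1.5,0,0,0,0,0],[-0.5,0,0,0,0,0],[0,0,0,0,0,0],[0,0,0,0,0,0]]' 8.54
python3 -c "
from h import *
snap('w13','wrist')
go(.4198,.1671,.2,.292+1.571)"
```

```text
time_s: 23.32
ee_pos: [0.6659, 0.1459, 0.1973]
ee_rot: [0.205, 1.562, -0.206]
force: [-0.3, -0.1, -0.3]
grip_width: 0.0856
t 23.37 pos [0.6654 0.1458 0.1963] jawyaw 1.309 xaxis [-0.003 -0.    -1.   ] j [ 0.04  0.47  1.31 -0.    1.36 -1.27] F [-0.8  0.4  0.8] w 0.0853
 now-axes shift cm [ -0.29  -4.3  -24.27]
 turn about tool x -0.554 (alt 2.588 ) after-turn shift cm [ -0.29   9.11 -22.9 ]
```

View pics/w13.png

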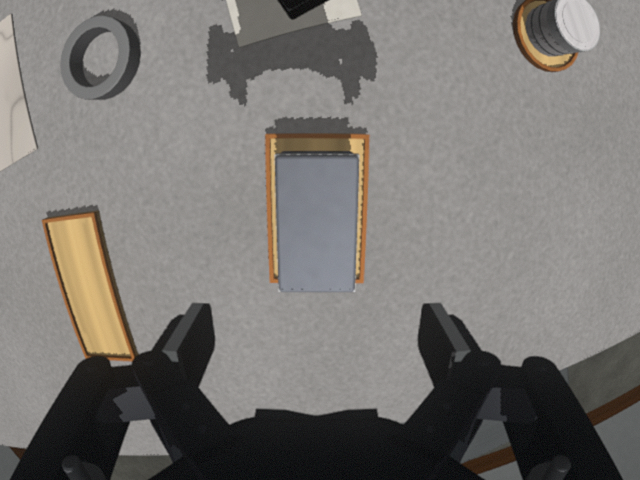

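The box is in the short tray (277–357 inside 266–368). Now the case.

```bash
python3 -m handwheel '[[0,0,0,-0.11,0,0],[0,0,0,-0.11,0,0],[0,0,0,-0.11,0,0],[0,0,0,-0.11,0,0],[0,0,0,-0.114,0,0],[0,0.5,-1.2,0,0,0],[0,0.9,-2.2,0,0,0],[0,1.1,-2.8,0,0,0],[0,1.2,-3,0,0,0],[0,1.2,-3,0,0,0],[0,1.2,-3,0,0,0],[0,1.2,-3,0,0,0],[0,0.9,-2.2,0,0,0],[0,0.6,-1.6,0,0,0],[0,0.3,-0.9,0,0,0],[0,0,0,0,0,0],[0,0,0,0,0,0],[0,0,0,0,0,0]]'
python3 -c "
from h import *
im,p,R=snap('w14','wrist')
x,y,h=.4198,.1671,.292
c,s=np.cos(h),np.sin(h)
for a,b,z in((-.075,-.025,.05),(-.075,.025,.05),(.075,-.025,.05),(.075,.025,.05)): print(wproj(np.array([x+c*a-s*b,y+s*a+c*b,z]),p,R).round(0))
go(x,y,.03,h+np.pi/2)"
```

```text
time_s: 24.87
ee_pos: [0.4217, 0.1669, 0.1981]
ee_rot: [-0.229, 1.559, 0.229]
force: [0.0, -0.5, 0.2]
grip_width: 0.0856
[282. 125.]
[350. 125.]
[286. 309.]
[345. 309.]
t 24.92 pos [0.4218 0.1669 0.1982] jawyaw 1.863 xaxis [ 0. -0. -1.] j [ 0.11 -0.12  1.98 -0.    1.29 -1.75] F [ 0.   0.1 -0.1] w 0.0857
 now-axes shift cm [16.82  0.08 -0.18]
 turn about tool x -0.0 (alt 3.141 ) after-turn shift cm [16.82  0.08 -0.18]
```

View pics/w14.png

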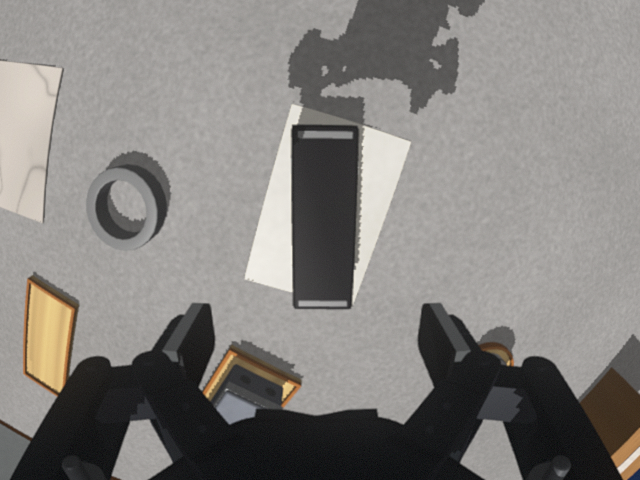

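```bash
python3 -c "
from h import *
d=np.load('pics/w14.npz');p,R=d['p'],d['R']
ob=[('w',(-.075,-.025,.05),(292,125.5)),('w',(-.075,.025,.05),(358.5,126)),('w',(.075,-.025,.05),(293.5,307.5)),('w',(.075,.025,.05),(352,307.5))]
x,r=fit(ob,yaw0=.3,xy0=(.42,.167),f=lambda n,X:wproj(X,p,R)); print(x,r)
go(x[0],x[1],.031,x[3]+np.pi/2)
"
```

```text
[ 0.41822511  0.17339982 -0.00288915  0.28468135] [0.4 0.1 0.3 0.2 0.  0.2 0.  0. ]
t 24.92 pos [0.4218 0.1669 0.1982] jawyaw 1.863 xaxis [ 0. -0. -1.] j [ 0.11 -0.12  1.98 -0.    1.29 -1.75] F [ 0.   0.1 -0.1] w 0.0857
 now-axes shift cm [16.72  0.73 -0.15]
 turn about tool x 0.007 (alt -3.135 ) after-turn shift cm [16.72  0.73 -0.16]
```

```bash
python3 -m handwheel '[[1.5,0.35,-0.1,0.007,0,0],[2.5,0.35,-0.06,0,0,0],[2.7,0,0,0,0,0],[2.7,0,0,0,0,0],[2.5,0,0,0,0,0],[2,0,0,0,0,0],[1.4,0,0,0,0,0],[0.9,0,0,0,0,0],[0.5,0,0,0,0,0],[0,0,0,0,0,0],[0,0,0,0,0,0]]'
python3 -m handwheel '[[0,0,0,0,0,0],[0,0,0,0,0,0],[0,0,0,0,0,0],[0,0,0,0,0,0],[0,0,0,0,0,0],[0,0,0,0,0,0],[0,0,0,0,0,0]]' 4.3
python3 -c "
from h import *
go(.6845,-.1223,.12,-.1839+1.571)"
```

```text
time_s: 25.83
ee_pos: [0.4181, 0.1733, 0.0318]
ee_rot: [-0.224, 1.558, 0.224]
force: [1.2, 0.6, 0.3]
grip_width: 0.0854
time_s: 26.42
ee_pos: [0.4186, 0.1732, 0.0324]
ee_rot: [-0.225, 1.557, 0.224]
force: [-0.0, -2.6, 6.7]
grip_width: 0.0491
t 26.42 pos [0.4186 0.1732 0.0324] jawyaw 1.856 xaxis [ 0.002 -0.    -1.   ] j [ 0.12  0.14  2.09 -0.    0.91 -1.73] F [-0.  -2.6  6.7] w 0.0491
 now-axes shift cm [ -8.68 -35.85  17.21]
 turn about tool x 0.469 (alt -2.672 ) after-turn shift cm [ -8.68 -24.19  31.57]
```

```bash
python3 -m handwheel '[[0,0,0,0,0,0],[-1,0,0,0,0,0],[-2,0,0,0,0,0],[-2,0,0,0.06,0,0],[-2,0,0,0.12,0,0],[-1.5,0,0,0.12,0,0],[-0.5,0,0,0.11,0,0],[0,0,0,0.059,0,0],[0,0,0,0,0,0]]'
python3 -c "
from h import *
go(.6845,-.1223,.12,-.1839+1.571)"
```

```text
time_s: 27.17
ee_pos: [0.4167, 0.1734, 0.1215]
ee_rot: [0.145, 1.566, -0.145]
force: [-0.1, 0.0, -4.6]
grip_width: 0.0489
t 27.17 pos [0.4167 0.1734 0.1215] jawyaw 1.386 xaxis [-0.001  0.    -1.   ] j [ 0.13 -0.03  2.05  0.    1.12 -1.26] F [-0.1  0.  -4.6] w 0.0489
 now-axes shift cm [  0.13 -24.14  31.76]
 turn about tool x -0.001 (alt 3.14 ) after-turn shift cm [  0.13 -24.18  31.73]
```

```bash
python3 -m handwheel '[[0,-0.6,0.8,0,0,0],[0,-1.2,1.6,0,0,0],[0,-1.8,2.4,0,0,0],[0,-2.1,2.7,0,0,0],[0,-2.1,2.7,0,0,0],[0,-2.1,2.7,0,0,0],[0,-2.1,2.7,0,0,0],[0,-2.1,2.7,0,0,0],[0,-2.1,2.7,0,0,0],[0,-2.1,2.7,0,0,0],[0,-1.8,2.3,0,0,0],[0,-1.2,1.6,0,0,0],[0,-0.9,1.1,0,0,0],[0,-0.4,0.5,0,0,0],[0,0,0,0,0,0],[0,0,0,0,0,0],[0,0,0,0,0,0]]'
python3 -c "
from h import *
go(.6845,-.1223,.12,-.1839+1.571)
im,p,R=snap('w15','wrist');snap('s15','side')
"
```

```text
time_s: 28.58
ee_pos: [0.6622, -0.1013, 0.1207]
ee_rot: [0.144, 1.568, -0.143]
force: [0.2, 0.3, -4.1]
grip_width: 0.0496
t 28.58 pos [ 0.6622 -0.1013  0.1207] jawyaw 1.388 xaxis [-0.002  0.001 -1.   ] j [-0.33  0.51  1.41  0.    1.22 -1.72] F [ 0.2  0.3 -4.1] w 0.0496
 now-axes shift cm [ 0.06 -1.66  2.57]
 turn about tool x 0.001 (alt -3.141 ) after-turn shift cm [ 0.06 -1.66  2.57]
```

View pics/w15.png

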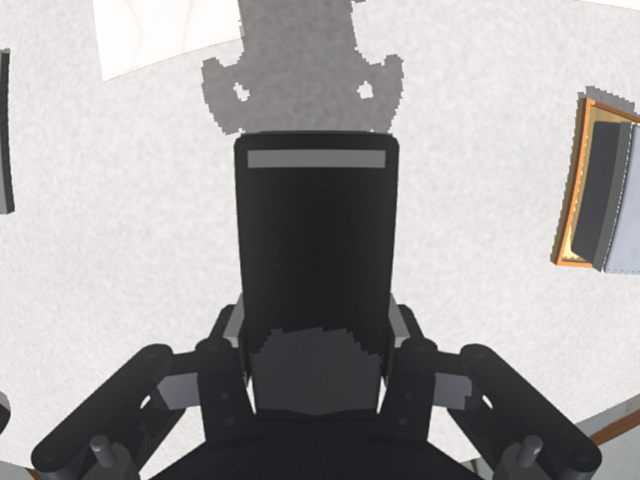

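View pics/s15.png

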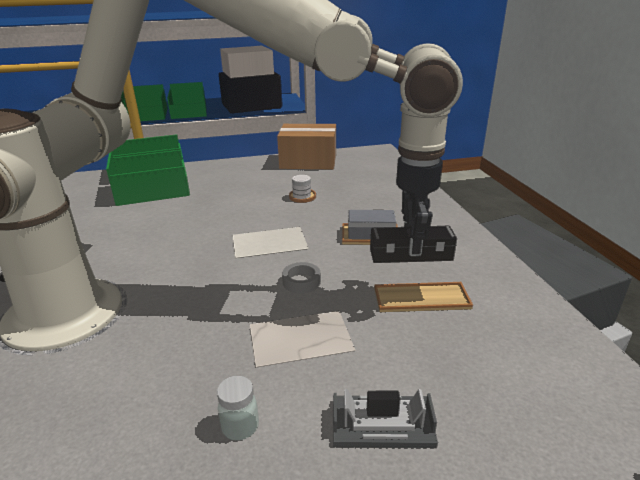

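```bash
python3 -c "
from h import *
d=np.load('pics/w13.npz');p,R=d['p'],d['R']
ob=[('w',(-.088,-.038,.011),(43,219)),('w',(-.088,.038,.011),(97,211)),('w',(.088,.038,.011),(135,358))]
print(fit(ob,yaw0=-.18,xy0=(.684,-.122),f=lambda n,X:wproj(X,p,R)))
d=np.load('pics/w15.npz');p,R=d['p'],d['R']
z=p[2]+.05-.0318
a=wray_at_z((235,139),z,p,R);b=wray_at_z((399,139),z,p,R);e=b-a;print(np.hypot(*e[:2]),np.arctan2(-e[0],e[1]),(a+b)[:2]/2+.075*np.array([np.cos(-.184),np.sin(-.184)]),p)
"
```

```text
(array([ 0.68368791, -0.12243688, -0.00755209, -0.19525729]), array([0.8, 1. , 1.3, 0.6, 0.3, 0.2]))
0.04909991056692763 -0.1823927161338717 [ 0.66262211 -0.10086141] [ 0.66223774 -0.10129244  0.12065874]
```

```bash
python3 -m handwheel '[[0,-0.8,1.2,0,0,0],[0.8,-0.84,1.34,0,0,0],[2,0,0,0,0,0],[2,0,0,0,0,0],[1.4,0,0,0,0,0],[0.8,0,0,0,0,0],[0.3,0,0,0,0,0],[0,0,0,0,0,0],[0,0,0,0,0,0]]'
python3 -c "
from h import *
go(.6843,-.1222,.037,-.1839+1.571)
im,p,R=snap('w16','wrist');snap('s16','side')
cv2.imwrite('pics/s16c.png',cv2.resize(cv2.imread('pics/s16.png')[210:340,340:500],None,fx=4.5,fy=4.5))
"
```

```text
time_s: 29.43
ee_pos: [0.6858, -0.123, 0.0495]
ee_rot: [0.144, 1.564, -0.144]
force: [0.2, 0.0, -4.8]
grip_width: 0.0492
t 29.43 pos [ 0.6858 -0.123   0.0495] jawyaw 1.387 xaxis [ 0.002 -0.001 -1.   ] j [-0.35  0.66  1.35  0.    1.13 -1.74] F [ 0.2  0.  -4.8] w 0.0492
 now-axes shift cm [ 1.25  0.06 -0.17]
 turn about tool x 0.0 (alt -3.141 ) after-turn shift cm [ 1.25  0.06 -0.17]
```

View pics/w16.png

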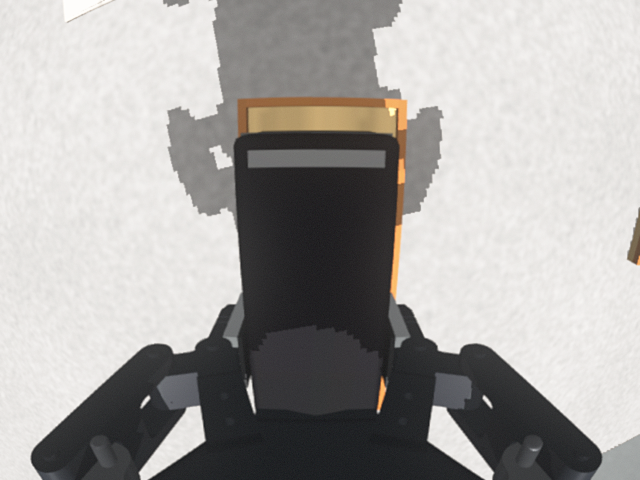

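View pics/s16c.png

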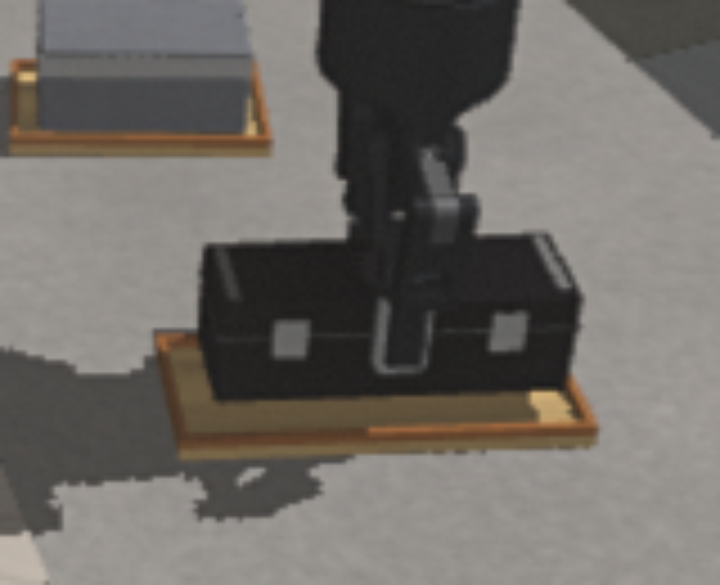

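```bash
python3 -c "
from h import *
d=np.load('pics/w16.npz');p,R=d['p'],d['R']
for A,B,z,L in(((239,101),(406.5,101),.011,.176),((235,139),(399,139),p[2]+.0182,.15)):
  a=wray_at_z(A,z,p,R);b=wray_at_z(B,z,p,R);e=b-a;print(np.hypot(*e[:2]),np.arctan2(-e[0],e[1]),(a+b)[:2]/2+L/2*np.array([np.cos(-.184),np.sin(-.184)]))
"
```

```text
0.07498050312177783 -0.1790145134667038 [ 0.6847049  -0.11936128]
0.04898243507807826 -0.1831476327214461 [ 0.68613637 -0.12253334]
```

Shift by about 2 mm and lower.

```bash
python3 -m handwheel '[[0.3,0.15,-0.1,0,0,0],[0.4,0.05,-0.05,0,0,0],[0.25,0,0,0,0,0],[0.1,0,0,0,0,0],[0,0,0,0,0,0]]'
python3 -m handwheel '[[0.1,0,0,0,0,0],[0.1,0,0,0,0,0],[0,0,0,0,0,0]]'
python3 -m handwheel '[[0.1,0,0,0,0,0],[0.1,0,0,0,0,0],[0,0,0,0,0,0]]'
```

```text
time_s: 29.95
ee_pos: [0.6835, -0.1206, 0.0371]
ee_rot: [0.145, 1.567, -0.144]
force: [-1.1, -0.3, -4.1]
grip_width: 0.0494
time_s: 30.2
ee_pos: [0.684, -0.1208, 0.0357]
ee_rot: [0.144, 1.566, -0.144]
force: [-0.6, -0.5, -3.9]
grip_width: 0.0492
time_s: 30.45
ee_pos: [0.6842, -0.1208, 0.0355]
ee_rot: [0.144, 1.566, -0.144]
force: [-6.5, 1.8, 4.9]
grip_width: 0.0495
```

```bash
python3 -m handwheel '[[0,0,0,0,0,0],[0,0,0,0,0,0],[0,0,0,0,0,0],[0,0,0,0,0,0],[0,0,0,0,0,0],[-1,0,0,0,0,0],[-2,0,0,0,0,0],[-2.5,0,0,0,0,0],[-3,0,0,0,0,0],[-3,0,0,0,0,0],[-3,0,0,0,0,0],[-1.5,0,0,0,0,0],[-0.5,0,0,0,0,0],[0,0,0,0,0,0],[0,0,0,0,0,0]]' 8.54
python3 -m handwheel '[[0,0,-1,0,0,0],[-0.5,0,-2,0,0,0],[-0.5,0,-3,0,0,0],[-0.5,0,-3,0,0,0],[-0.5,0,-3,0,0,0],[-0.5,0,-3,0,0,0],[-0.5,0,-3,0,0,0],[-0.5,0,-3,0,0,0],[-0.5,0,-2,0,0,0],[0,0,-1,0,0,0],[0,0,0,0,0,0],[0,0,0,0,0,0],[0,0,0,0,0,0]]'
python3 -c "
from h import *
go(.5,0,.2)
im,p,R=snap('w17','wrist');snap('s17','side');snap('t17','top')
cv2.imwrite('pics/t17c.png',cv2.resize(cv2.imread('pics/t17.png')[100:350,120:530],None,fx=1.95,fy=1.95))
cv2.imwrite('pics/s17c.png',cv2.resize(cv2.imread('pics/s17.png')[160:460,210:490],None,fx=2.8,fy=2))
"
```

```text
time_s: 31.7
ee_pos: [0.6835, -0.1206, 0.1978]
ee_rot: [0.145, 1.567, -0.144]
force: [0.4, -0.2, -0.2]
grip_width: 0.0856
time_s: 32.78
ee_pos: [0.4481, -0.0769, 0.2378]
ee_rot: [0.145, 1.568, -0.144]
force: [1.2, 0.0, 0.0]
grip_width: 0.0855
t 32.78 pos [ 0.4481 -0.0769  0.2378] jawyaw 1.387 xaxis [-0.002  0.001 -1.   ] j [-0.44 -0.16  1.93  0.    1.37 -1.82] F [1.2 0.  0. ] w 0.0855
 now-axes shift cm [3.77 8.5  3.7 ]
```

View pics/w17.png

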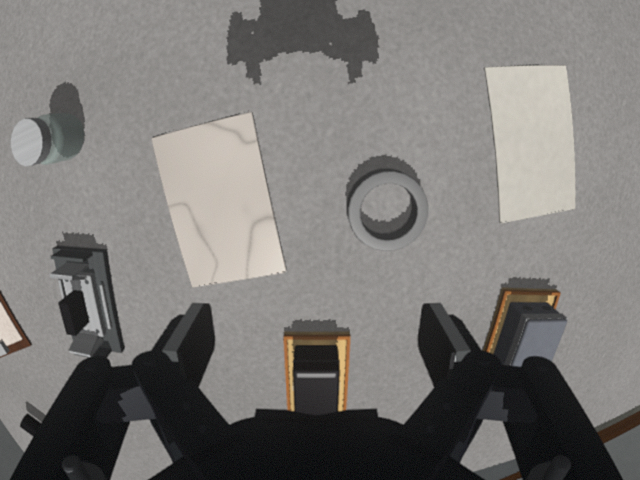

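View pics/s17c.png

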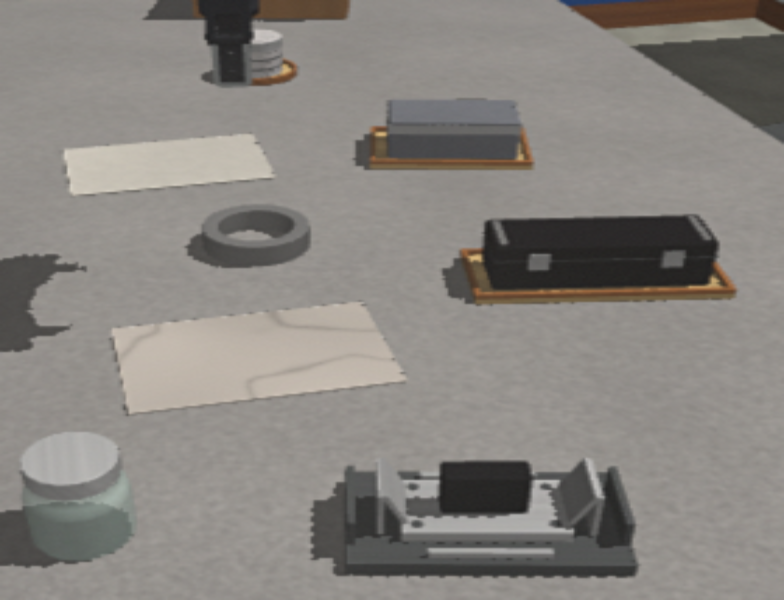

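View pics/t17c.png

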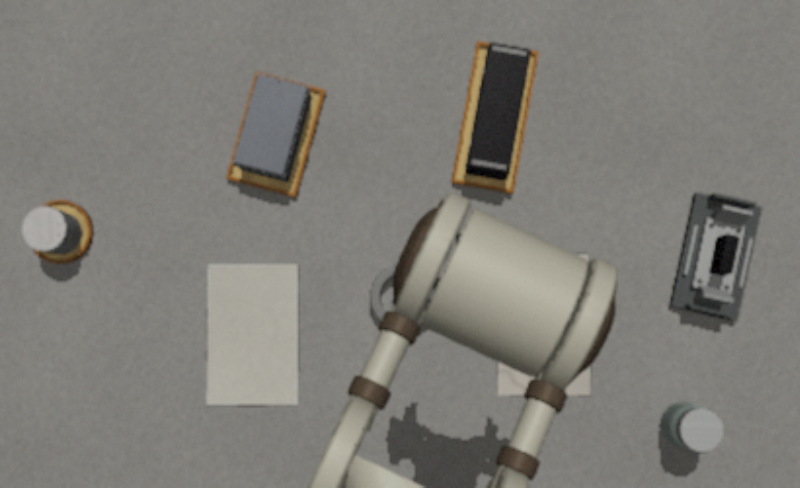

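All four pieces appear in their places, and the jar and tape roll look unmoved. One numeric check of the final centres before handing in.

```bash
python3 -c "
from h import *
def atz(n,px,z):
  c=C[n];d=c['R'].T@np.linalg.inv(c['K'])@np.array([*px,1]);o=-c['R'].T@c['t'];return (o+d*(z-o[2])/d[2])[:2].round(4)
T=lambda u,v:(120+u/1.95-.25,100+v/1.95-.25)
print('tin',atz('top',T(45.5,229),.060),'tray .545 .406')
print('jar',atz('top',T(701,429.5),.075), 'was', atz('top',(479.3,320.2),.075))
q=[T(257,74),T(311,83),T(289,180),T(235,149)]
print('box',np.mean([atz('top',x,.056) for x in(T(258,73),T(311,84),T(234,150),T(287,182))],0),'tray .6635 .1434')
print('case',np.mean([atz('top',x,.056) for x in(T(491,44),T(532,50),T(470,172),T(509,179))],0),'tray .6845 -.1223')
print('rib',atz('top',T(725,254),.058),'rack .512 -.3815')
print(pose()[2]['time_s'])
"
```

```text
tin [0.5432 0.4045] tray .545 .406
jar [ 0.315  -0.3405] was [ 0.3146 -0.3407]
box [0.667975 0.141775] tray .6635 .1434
case [ 0.679325 -0.123775] tray .6845 -.1223
rib [ 0.5117 -0.3775] rack .512 -.3815
32.9333
```

All centres lie within about 5 mm of their places (limit 15), so I'm handing in.

```bash
python3 -c "
from station import order
print(order.hand_in())"
```

```text
the job is handed in; nothing more can be done
None
```

I took both stacks apart, put all four pieces in their places, and handed the job in at about 33 s of the 117 s allowed; no verdict is reported. The tin is in the round tray, the box in the short tray and the case in the long tray. The panel is pushed home under the rack's clips.

**Centres:** in the last top view each piece is within about 5 mm of its place's centre (tin 2, box 5, case 5, panel 4), against a limit of 15 mm.

**Seating:** all four pieces look upright and flat in the final pictures. The panel held 27 N of downward push without moving, and its plate edge in the side view matched the projected seated height.

**Other checks:** the jar measured unmoved, within about 1 mm. The tape roll looked unmoved but I did not re-measure it. The gripper was open and well clear of everything.

**Disagreements:** all four pieces met their floors 2–3 mm lower than I had worked out, within the calibration error. The wrist and overhead cameras differed by up to 5 mm on positions. Pushing the panel in took less force than the stated 5–20 N: I read at most about 2 N before it reached the floor, so I relied on the height and the side view rather than a felt snap.

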